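# Hold the barrel with its key and tighten the knurled lock ring

### The job

Lock the electrode adjuster: take the holding key from its rest and set it in the slot of the barrel, arm on the side of the upright stop post, and leave it in there to hold the barrel. Then turn the knurled lock ring clockwise by its tommy pin (the barrel comes round too until the key's arm rests on the post) and tighten it by feel onto its spring washer to about 0.75 newton metres, without crushing the washer. Draw the key straight out, leaving the barrel where the post set it, put the key back in the slot of its rest, and leave the other things on the bench alone.

Things in the scene. Friction and masses are not known exactly. Their poses are not given: they have to be found in the camera images.
- adjuster: Electrode gap adjuster, screwed down: aluminium base plate 170 x 100 x 12 mm with a round grey housing on it; plate spans x -65 to +105, y -50 to +50 mm in its frame. Origin on the barrel's vertical axis at the underside of the plate (worktop level). Housing: flange 72 mm in diameter up to 20 mm height, then a 44 mm neck up to 40 mm. Its +x axis points from the barrel towards the stop post.
- stop_post (a point): Top centre of the upright steel stop post, 10 mm in diameter, on the adjuster's plate, 74 mm above the worktop, about 70 mm from the barrel's axis.
- slot (a point): Centre of the slot's mouth in the barrel's flat crown, 63 mm above the worktop. The barrel is 39 mm in diameter and stands about 7 mm out of the ring. The slot runs along this frame's x axis (9.5 mm wide in y, 32 mm long in x, 14 mm deep); +x is the end that looks to the post's side. z up. The frame turns with the barrel.
- barrel (a joint): Angle of the barrel in the housing in rad, clockwise from above positive; 0 is the wanted setting, where the key's arm rests on the post with the slot's play taken up; starts 0.15 to 0.5 rad short of it (negative). Turns stiffly (0.1 N m) and stays where left.
- ring: Knurled steel lock ring, 54 mm in diameter, 14 mm high; origin on its axis at its underside, about 42 mm above the worktop; free all round from 20 mm height up. Threaded on the barrel, sinks 6 mm a turn; its thread drags on the barrel (0.25 N m), so unless that is held the two turn together. Stays tight when let go. The seated key's arm lies over it at 63 to 71 mm, its tab up to 89 mm.
- pin_mid (a point): Middle of the ring's tommy pin, 60 mm from the ring's axis, about 49 mm above the worktop: a level round steel pin, 8 mm thick, sticking out of the ring to a 13 mm black ball whose centre is 78 mm from the axis. Clear of the key's arm all the way. Pushed from one side here, square to the pin, 0.75 N m is 12.5 N (if it is gripped, the hand's own twist adds to that). It travels 0.8 to 1.8 rad in all.
- squeeze (a joint): How far the ring has squeezed the spring washer under it, in m: 0 until they meet, 0.0001 at the wanted 0.75 N m, good from 0.00004 to 0.00015 (0.6 to 0.9 N m), crushed above 0.00019 (1 N m). Smaller than this reading's noise: go by the push. The ring runs at 0.25 N m and meets the washer at a pin angle that differs from part to part; there the moment jumps to 0.5 N m, then climbs 0.04 a degree.
- key: Loose steel holding key, 0.12 kg. Origin mid-blade, at the underside of the arm. Blade below: 30 mm long in x, 8 mm thick in y, 12 mm deep. Arm above the origin: 8 mm high, 10 mm wide in y, from x -18 to +86 mm. Grip tab over the blade: 34 mm long in x, 10 mm thick in y, its top 26 mm above the origin. Seated, the arm lies on the crown or on the rest.
- key_end (a point): End of the key's arm, 86 mm from the key's origin along its +x.
- key_rest: Grey rest for the key, fixed to the worktop: foot 90 x 60 mm, block 70 x 44 mm, 30 mm high; origin at the centre of its underside.
- rest_slot (a point): Centre of the slot's mouth in the top of the rest, 30 mm above the worktop: slot 34 mm along x, 10.5 mm wide in y, 18 mm deep, edges chamfered. The key starts in it, its +x along this +x.
- guard: Brass ring electrode, 68 mm across, 9 mm high; bystander. Origin at the centre of its underside.
- disc: White plastic sample disc, 52 mm across, 6 mm thick; bystander. Origin at the centre of its underside.
- mug: Two-tone mug, 101 mm high; bystander. Origin at the centre of its underside.
- hexes: Set of hex keys, 85 mm long; bystander. Origin at the centre of its underside.
- reagent_pot: Round white lidded pot, 60 mm across, 29 mm high; bystander. Origin at the centre of its underside.

How it is judged (in metres and radians):
On the way, in this order (a step that is already met when the one before it is completed fails the run):
1. the key is seated in the barrel's slot with its arm to the post's side (z of key in the frame of slot below 0.003 m and horizontal distance between key and slot below 0.004 m and x of key_end in the frame of slot above 0.075 m), for 0.2 s.
2. with the key seated and holding the barrel at its setting, the lock ring is tight on its washer (all of step 1 and value of joint squeeze between 4e-05 and 0.00015 m and value of joint barrel between -0.1 and 0.1 rad), for 0.3 s.
At the end, for the whole second after the job is handed in: The ring is tight (washer squeezed by 0.04 to 0.15 mm, as 0.6 to 0.9 N m do), the barrel within 0.1 rad of its setting at the stop post, and the key at rest in the slot of its rest, its arm down on the block (within 3 mm in height, 6 mm sideways) (value of joint squeeze between 4e-05 and 0.00015 m and value of joint barrel between -0.1 and 0.1 rad and z of key in the frame of rest_slot below 0.003 m and horizontal distance between key and rest_slot below 0.006 m and linear speed of key below 0.02 m/s and angular speed of key below 0.1 rad/s); the robot touches nothing.
It fails at once if the spring washer is crushed by over-tightening (value of joint squeeze above 0.00019 m).
It fails at once if a bystander is pushed away or knocked over (moved more than 30 mm) (distance of any of guard, disc, mug, hexes, reagent_pot from where it was at the start of the episode above 0.03 m).
It also fails if it takes over 67 s, if anything falls off the work surface, if the arm or the gripper's body presses on something with over 40 N, if the wrist force passes 120 N, or if a joint passes its speed limit or range.

### The arm

A 6-joint arm with a two-finger parallel gripper is mounted at the origin on a cart in front of the work surface, level with it; the furniture and walls round the work are solid. World frame = base frame: x ahead of the robot, y to its left, z up, the work surface at z = 0. Lengths are in mm, angles in rad, forces in N, time in s.
With the tool pointing down it reaches from about 350 to 975 mm from the base axis. Payload 4.9 kg.
Tool frame: the origin (TCP) lies midway between the tips of the shut fingers; the grasp point (between the pads) lies 19 mm behind it; z points along the fingers, y is the direction in which the jaws open and shut (so a half turn about z gives the same grasp; the last joint's range is limited). The gripper opens to 85 mm and grips with 20 to 120 N. Pads are 22 mm wide; open, the fingers measure 114 mm over their backs; the gripper's body (76 mm by 85 mm) begins 54 mm behind the grasp point. The pads swing forward as they close: fully open they stand 13 mm farther back than shut.
Start: joints at [1.168, 0.053, 1.613, -0, 1.476, -0.119], TCP at [174.994, 599.982, 231.304] pointing down, gripper open.
Joint ranges: [-3.01, 3.01], [-1.01, 2.22], [0.06, 2.58], [-1.02, 4.17], [0.09, 2.62], [-3.14, 3.14]. Speed limits (rad/s): [2.57, 2.57, 3.14, 3.14, 3.14, 3.14].

### API

Orientations are given as a unit quaternion [x, y, z, w].
In Python, from station import status, read_camera, robot gives the robot as it stands.
- The arm moves only by the shell command python3 -m pendant 'ROWS'. ROWS is JSON, a list of rows, each a list of 5 numbers: the shift along the world's x, y, z in mm, then the turn about the world's z in rad, then the opening in per cent of the stroke, from 0 (shut) to 100 (fully open). A call has exactly 5 rows; each row shifts and turns the pose as measured when the row begins; what a row does not reach is not made up. A row lasts 1/12 s, in which the tool goes at most 41.7 mm and 7.16 degrees, less where a joint would pass 70% of its speed; a pose out of reach is approached as far as the arm can. A call is refused whole if a number of a shift passes 41.7 or a number of a turn 0.125, either way. A call with a gripper value outside its range is refused whole. The fingers move at their own pace and stop on an object; the grip force is fixed at half the most. Time passes only in rows, so rows that do not move let the fingers close, or fill a call up. It gives the time, the measured TCP pose, the force and the opening at its end, in the units of the state.
- status.sense(): the state, without advancing time (a new reading comes with each control period).
- read_camera(name): name is "scene" or "side" or "wrist"; returns a dict with "pixels" (384x512x3 uint8, red, green, blue), "camera_matrix" (3x3 intrinsics, pixels), "dist_coeffs" ([k1, k2, p1, p2, k3] as OpenCV has them; the pictures are not rectified), "extrinsics" (4x4, takes a point from world to camera coordinates). Camera axes: x right, y down, z forward; pixel columns grow to the right and rows downward; lengths in mm; the calibration is good to about 2 mm. A picture is of the moment at which its call begins. There is no depth.
- robot.hand_in(): hands the job in, once; it reports no verdict.
The state is a dict: "t": time; "q": joint angles; "qvel": joint speeds; "joint_torque": joint torques, N m; "position": TCP position; "eef_rot": TCP orientation; "wrist_force": force on the tool from outside, world axes, zero at the start; "ft_torque": the same for the moment, N m; "opening": finger opening in mm.
Only numpy, scipy, OpenCV 4.12 (cv2) and the standard library are available. Lean on these libraries where they do the work, as an engineer would, in place of code of your own. Each camera call takes 0.05 s, during which the arm holds its last target. There are 200 camera calls.

## Working session

There is one attempt and no reset: what is moved stays moved. The work goes in short steps, Python scripts to look and compute and a shell command to move; the robot and the scene stay as the last step left them, time stands still between calls to the robot, and variables do not carry over. Pictures are saved under pics/ and viewed, about 8 in all and at most 12, crops included, and the job is handed in when it is done.

```bash
ls; mkdir -p pics; cat > h.py <<'E'
import numpy as np, cv2
from station import status, read_camera, robot
def shot(name,fn=None):
    c=read_camera(name); c={k:np.array(v) for k,v in c.items()}
    if fn:
        cv2.imwrite('pics/'+fn+'.png',c['pixels'][:,:,::-1]); np.savez('pics/'+fn+'.npz',**c)
    return c
def load(fn): return dict(np.load('pics/'+fn+'.npz'))
def ray(c,uv):
    p=cv2.undistortPoints(np.array([[uv]],float),c['camera_matrix'],c['dist_coeffs'])[0,0]
    E=c['extrinsics']; R=E[:3,:3]; o=-R.T@E[:3,3]; d=R.T@np.array([p[0],p[1],1]); return o,d/np.linalg.norm(d)
def plane(c,uv,z):
    o,d=ray(c,uv); return o+d*(z-o[2])/d[2]
def tri(*cu):
    A=np.zeros((3,3));b=np.zeros(3);L=[]
    for c,uv in cu:
        o,d=ray(c,uv);P=np.eye(3)-np.outer(d,d);A+=P;b+=P@o;L.append((P,o))
    x=np.linalg.solve(A,b); return x,[float(np.linalg.norm(P@(x-o))) for P,o in L]
def proj(c,X):
    E=c['extrinsics']; return cv2.projectPoints(np.array(X,float).reshape(-1,1,3),cv2.Rodrigues(E[:3,:3])[0],E[:3,3],c['camera_matrix'],c['dist_coeffs'])[0][:,0]
E
python3 - <<'E'
from h import *
for n in('scene','side','wrist'):
    c=shot(n,n+'0'); E=c['extrinsics']; print(n,-E[:3,:3].T@E[:3,3],E[:3,:3].round(2).tolist(),c['camera_matrix'][0,0])
print(status.sense())
im=[cv2.imread(f'pics/{n}0.png') for n in('scene','side')]
cv2.imwrite('pics/a.png',cv2.resize(np.hstack(im),(800,300)))
E
```

```text
pics
scene [-142.87339182 -824.92145421  890.67417324] [[0.75, -0.67, -0.02], [-0.42, -0.45, -0.78], [0.51, 0.59, -0.62]] 405.2464549678597
side [ -51.04723399 1017.95800229  522.97202386] [[-0.88, -0.48, -0.02], [-0.15, 0.31, -0.94], [0.46, -0.82, -0.35]] 451.73033892667047
wrist [104.36597752 620.47889952 373.01964731] [[0.28, 0.96, -0.0], [0.92, -0.27, 0.28], [0.27, -0.08, -0.96]] 275.51971359004455
{'t': 0.15, 'q': array([ 1.16799003e+00,  5.32264070e-02,  1.61396278e+00,  8.60401192e-06,
        1.47597800e+00, -1.18983242e-01]), 'qvel': array([-0.00055326, -0.00138879, -0.00596415,  0.00157727,  0.00037788,
        0.0009685 ]), 'joint_torque': array([ 1.17824817e-03, -3.94240701e+01, -3.70724416e+01, -8.23739310e-05,
        4.64255543e-03,  2.86683326e-05]), 'position': array([174.81784211, 599.56036942, 230.34173792]), 'eef_rot': array([ 1.41436047e-01,  9.89947082e-01, -7.59518562e-04, -2.07208512e-04]), 'wrist_force': array([-0.24707278, -0.32158523, -0.80967424]), 'ft_torque': array([ 0.0354849 ,  0.00143901, -0.01663959]), 'opening': 85.56585225551439}
```

View pics/scene0.png

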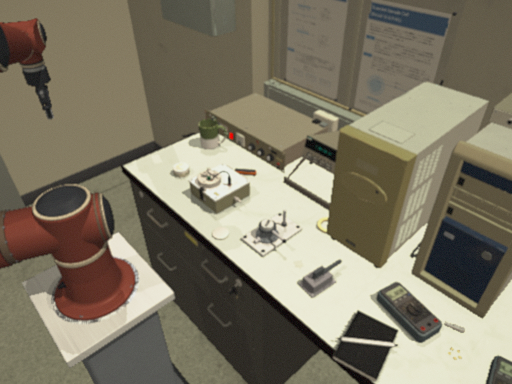

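View pics/side0.png

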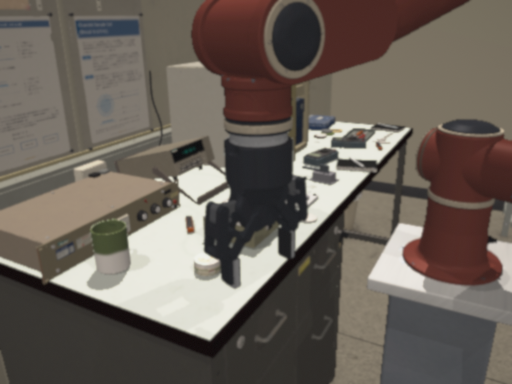

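The scene view shows the adjuster near (268,228), the stop post near (284,215), and the key in its rest near (318,278). The disc is at (221,235) and the brass guard at (323,225). In the side view the arm hides most of these.

```bash
python3 - <<'E'
from h import *
c=load('scene0')
for n,uv,z in(('barrel',(267,226),63),('post',(284,213),74),('rest',(318,282),30),('keyend',(340,263),34),('disc',(221,235),0),('guard',(323,225),0)): print(n,plane(c,uv,z).round())
c=load('wrist0');E=c['extrinsics'];print((E[:3,:3]@(np.array([174.8,599.6,230.3]))+E[:3,3]).round())
im=cv2.imread('pics/scene0.png')[190:310,205:365];cv2.imwrite('pics/b.png',cv2.resize(im,None,fx=5,fy=5,interpolation=2))
E
```

```text
barrel [ 467. -193.   63.]
post [ 536. -195.   74.]
rest [ 441. -417.   30.]
keyend [ 533. -416.   34.]
disc [380. -77.   0.]
guard [ 647. -263.    0.]
[ -0.  30. 158.]
```

View pics/b.png

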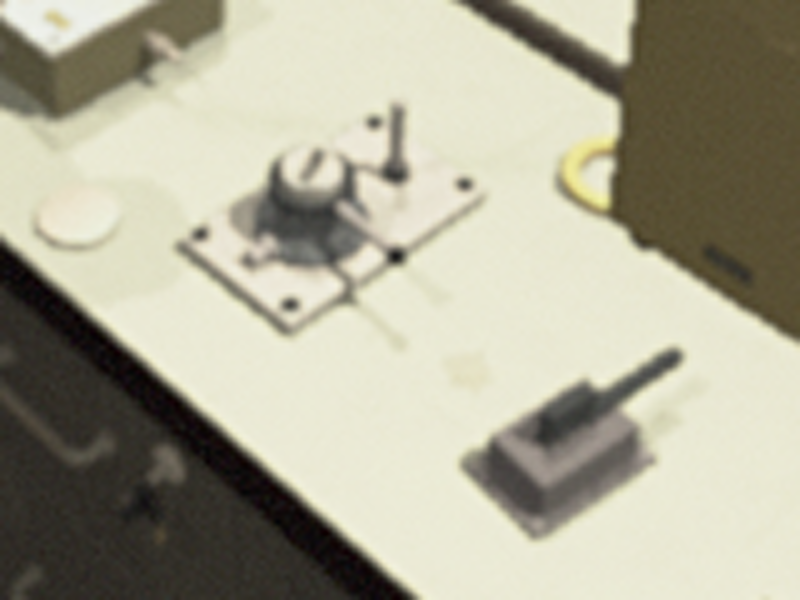

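The scene shot gives the barrel near (467,-193) and the key near (450,-417), with arm and post both roughly along +x. The pin points towards -y. I'll drive the arm round and look with the wrist camera.

```bash
P="python3 -m pendant"
$P '[[25,-33,5,0.03,100],[25,-33,5,0.03,100],[25,-33,5,0.03,100],[25,-33,5,0.03,100],[25,-33,5,0.03,100]]'
$P '[[25,-33,5,0.03,100],[25,-33,5,0.03,100],[25,-33,5,0.03,100],[25,-33,5,0.03,100],[25,-33,5,0.03,100]]'
$P '[[3,-41,0,0,100],[3,-41,0,0,100],[3,-41,0,0,100],[3,-41,0,0,100],[3,-41,0,0,100]]'
$P '[[3,-41,0,0,100],[3,-41,0,0,100],[0,-41,0,0,100],[0,-41,0,0,100],[0,-41,0,0,100]]'
```

```text
t: 0.57
position: [295.6, 433.5, 250.4]
eef_rot: [0.057, 0.998, -0.004, -0.003]
wrist_force: [0.8, 0.6, 0.4]
opening: 85.7
t: 0.98
position: [418.1, 266.4, 274.1]
eef_rot: [-0.023, 1.0, -0.004, -0.002]
wrist_force: [0.7, 0.9, 0.4]
opening: 85.3
t: 1.4
position: [434.8, 58.9, 274.4]
eef_rot: [-0.024, 1.0, -0.004, -0.001]
wrist_force: [0.4, -0.3, 0.8]
opening: 85.3
t: 1.82
position: [438.0, -149.4, 273.7]
eef_rot: [-0.024, 1.0, -0.004, -0.0]
wrist_force: [1.1, -0.2, 0.2]
opening: 85.5
```

```bash
P="python3 -m pendant"
python3 -c "
from h import *
shot('wrist','w1')"
$P '[[0,-40,0,0,100],[0,-40,0,0,100],[0,-20,0,0,100],[0,0,0,0,100],[0,0,0,0,100]]'
python3 -c "
from h import *
shot('wrist','w2')"
$P '[[0,-40,0,0,100],[0,-40,0,0,100],[0,-10,0,0,100],[0,0,0,0,100],[0,0,0,0,100]]'
python3 -c "
from h import *
shot('wrist','w3')"
$P '[[0,-40,0,0,100],[0,-40,0,0,100],[0,-20,0,0,100],[0,0,0,0,100],[0,0,0,0,100]]'
python3 -c "
from h import *
shot('wrist','w4')
im=[cv2.resize(cv2.imread('pics/%s.png'%n),(400,300)) for n in('w1','w2','w3','w4')]
cv2.imwrite('pics/c.png',np.vstack([np.hstack(im[:2]),np.hstack(im[2:])]))"
```

```text
t: 2.28
position: [435.2, -256.1, 271.6]
eef_rot: [-0.016, 1.0, -0.006, -0.002]
wrist_force: [0.0, 0.6, -0.1]
opening: 85.2
t: 2.75
position: [437.2, -340.6, 271.1]
eef_rot: [-0.022, 1.0, -0.004, -0.002]
wrist_force: [-0.4, 0.4, 0.1]
opening: 85.5
t: 3.22
position: [440.3, -433.0, 271.6]
eef_rot: [-0.028, 1.0, -0.003, -0.001]
wrist_force: [-0.6, 0.3, -0.5]
opening: 85.3
```

View pics/c.png

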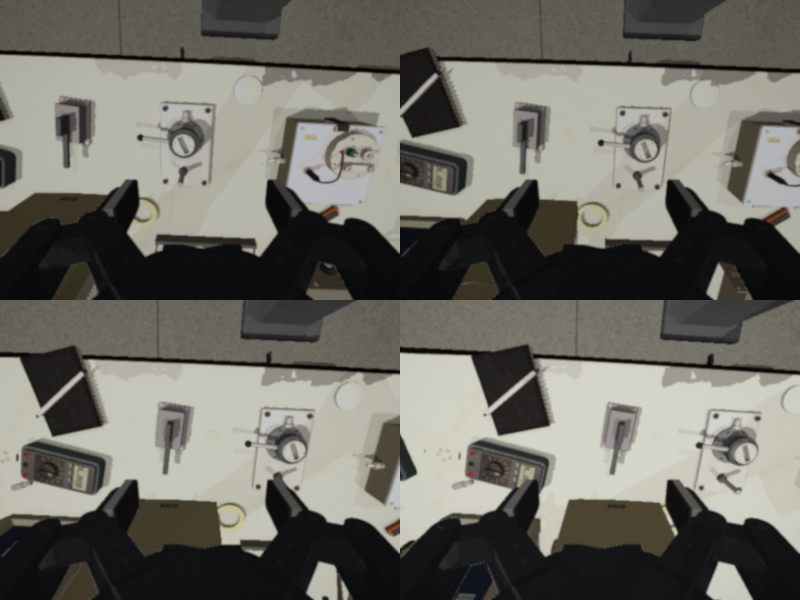

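The wrist views show rest and key (w3 about (221,170), w4 about (278,170)). The adjuster has its pin towards image left, which is -y, and its post towards image bottom, which is +x (w1 about (238,183), w2 about (825−512,180)). I'll zoom in to read off features.

```bash
python3 -c "
from h import *
def crop(n,u,v): return cv2.resize(cv2.imread('pics/%s.png'%n)[v:v+120,u:u+160],(400,300),interpolation=2)
cv2.imwrite('pics/d.png',np.vstack([np.hstack([crop('w1',150,125),crop('w3',280,130)]),np.hstack([crop('w2',90,110),crop('w4',220,110)])]))"
```

```text
(no output)
```

View pics/d.png

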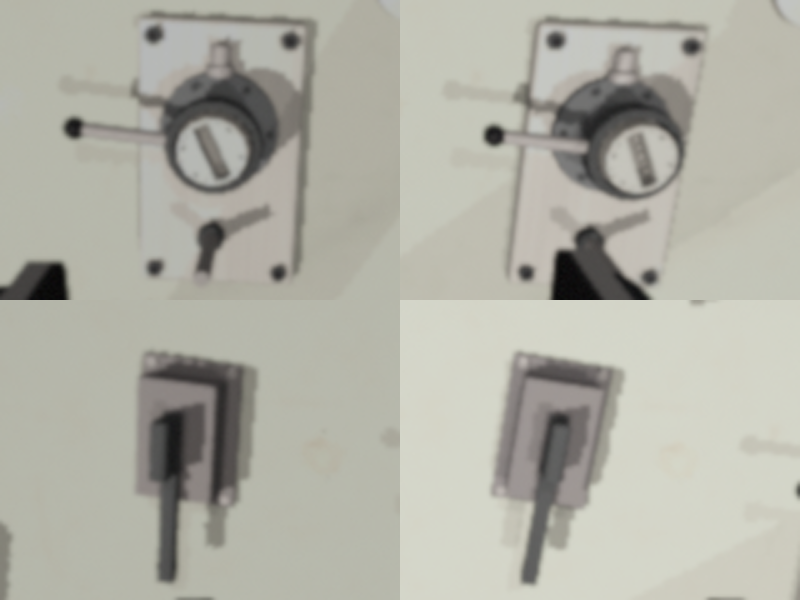

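```bash
cat > m.py <<'E'
from h import *
W={k:load(k) for k in('w1','w2','w3','w4')}
o={'w1':(150,125,0,0),'w3':(280,130,400,0),'w2':(90,110,0,300),'w4':(220,110,400,300)}
def f(k,p): a=o[k]; return (a[0]+(p[0]-a[2]+.5)/2.5-.5,a[1]+(p[1]-a[3]+.5)/2.5-.5)
def t(n,a,pa,b,pb):
    x,r=tri((W[a],f(a,pa)),(W[b],f(b,pb))); print(n,x.round(1),np.round(r,1)); return x
t('ball','w1',(73,128),'w3',(494,135))
t('crown','w1',(212,150),'w3',(642,158))
t('slot-','w1',(203,128),'w3',(634,136)); t('slot+','w1',(220,174),'w3',(650,183))
t('holeA','w1',(153,34),'w3',(555,40)); t('holeB','w1',(290,41),'w3',(691,46)); t('holeC','w1',(155,267),'w3',(526,272)); t('holeD','w1',(278,272),'w3',(650,277))
t('postbase','w1',(210,236),'w3',(588,238))
t('armend','w2',(167,579),'w4',(529,581))
t('c1','w2',(140,377),'w4',(525,377));t('c2','w2',(217,383),'w4',(607,388));t('c4','w2',(137,493),'w4',(507,490))
t('tab-','w2',(160,424),'w4',(561,420));t('tab+','w2',(159,478),'w4',(546,472))
for k,p,z in(('w1',(203,128),63),('w1',(220,174),63),('w3',(634,136),63),('w3',(650,183),63),('w1',(212,150),63),('w3',(642,158),63),('w1',(202,278),74),('w1',(73,128),49),('w3',(494,135),49),('w2',(167,579),38),('w4',(529,581),38)): print(k,p,plane(W[k],f(k,p),z).round(1))
E
python3 m.py
```

```text
ball [ 469.3 -259.7   50.4] [0.3 0.3]
crown [ 474.5 -181.5   62.4] [0. 0.]
slot- [ 463.1 -186.8   60.2] [0. 0.]
slot+ [ 487.  -176.6   66.1] [0.3 0.3]
holeA [ 420.5 -221.9   13.6] [0.2 0.2]
holeB [ 420.3 -141.8   13.5] [0.4 0.4]
holeC [ 570.9 -220.7   12.7] [0.2 0.2]
holeD [ 569.4 -141.1   14.8] [0.1 0.1]
postbase [ 544.7 -185.3   16. ] [1.1 1.1]
armend [ 540.  -408.9   35. ] [0.2 0.2]
c1 [ 419.8 -419.4   25.6] [0.4 0.4]
c2 [ 421.6 -373.7   31.7] [0.4 0.4]
c4 [ 487.1 -425.4   28.5] [1.4 1.4]
tab- [ 439.5 -399.6   51.6] [1.8 1.8]
tab+ [ 471.1 -404.8   45.4] [2.4 2.4]
w1 (203, 128) [ 462.4 -186.5   63. ]
w1 (220, 174) [ 487.7 -176.8   63. ]
w3 (634, 136) [ 462.3 -188.1   63. ]
w3 (650, 183) [ 488.4 -175.    63. ]
w1 (212, 150) [ 474.3 -181.5   63. ]
w3 (642, 158) [ 474.4 -181.8   63. ]
w1 (202, 278) [ 545.  -184.2   74. ]
w1 (73, 128) [ 470.  -260.1   49. ]
w3 (494, 135) [ 469.4 -259.4   49. ]
w2 (167, 579) [ 538.9 -407.8   38. ]
w4 (529, 581) [ 538.4 -409.2   38. ]
```

Triangulated heights agree with the text to about 2–3 mm (crown 62.4, ball 50.4, block top 29, plate 13.6).

| Feature | Position (mm) | Yaw (rad) |
|---|---|---|
| Barrel | (474.5, -181.6) | slot about +0.42 |
| Post | (545, -184) | – |
| Key | about (454, -401) | about -0.085 |

I'll move above the key next.

```bash
P="python3 -m pendant"
$P '[[7,16,-30,-0.07,100],[7,16,-38,-0.07,100],[0,0,-38,0,100],[0,0,-38,0,100],[0,0,0,0,100]]'
python3 -c "
from h import *
c=shot('wrist','w5'); print(status.sense()['position'])
print(proj(c,[[454,-401,56],[539,-408.5,38],[437,-400,56],[471,-402.5,56]]).round(1))
cv2.imwrite('pics/e.png',cv2.resize(c['pixels'][:,:,::-1],(768,576),interpolation=2))"
```

```text
t: 3.68
position: [458.0, -391.3, 130.5]
eef_rot: [0.041, 0.999, -0.007, 0.003]
wrist_force: [-1.1, 1.1, -2.1]
opening: 85.2
[ 459.47104571 -392.84196029  134.68948846]
[[247.2 188.4]
 [248.6 265.2]
 [246.5 168.5]
 [247.3 207.6]]
```

View pics/e.png

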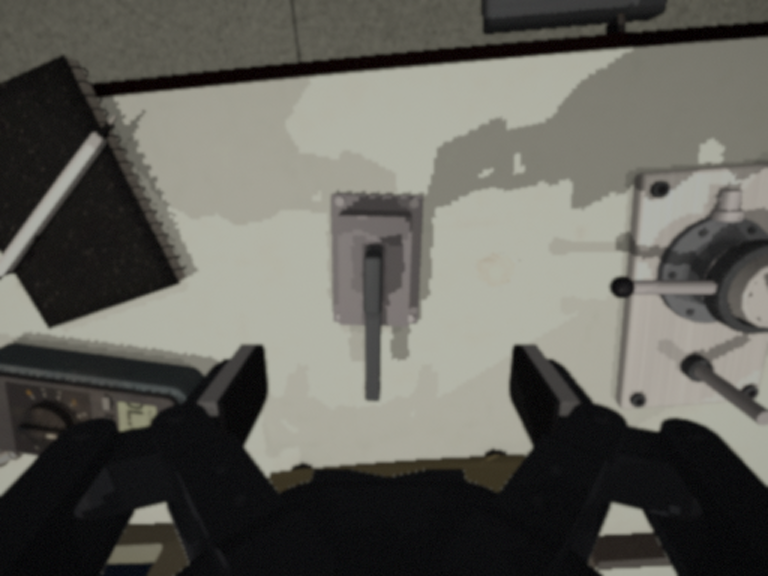

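Key and prediction agree to about 1.5 px: arm end at (373,399) in the view, axis vertical, so the jaws are square to it. Descending.

```bash
P="python3 -m pendant"
$P '[[-3,-4,-30,0,100],[-2.5,-3.5,-30,0,100],[0,0,-20,0,100],[0,0,0,0,60],[0,0,0,0,60]]'
python3 -c "
from h import *
for i in range(3): s=status.sense(); print(s['t'],s['position'],s['eef_rot'])"
```

```text
t: 4.15
position: [461.8, -403.2, 70.2]
eef_rot: [0.038, 0.999, -0.017, 0.014]
wrist_force: [-0.0, -0.9, 1.7]
opening: 64.4
4.15 [ 461.78331495 -403.2232295    70.21307575] [ 0.03822057  0.99903774 -0.01662206  0.01365634]
4.15 [ 461.78331495 -403.2232295    70.21307575] [ 0.03822057  0.99903774 -0.01662206  0.01365634]
4.15 [ 461.78331495 -403.2232295    70.21307575] [ 0.03822057  0.99903774 -0.01662206  0.01365634]
```

```bash
P="python3 -m pendant"
$P '[[-3,1,0,0,60],[-3,1,0,0,60],[0,0,0,0,60],[0,0,0,0,60],[0,0,0,0,60]]'
python3 -c "
from h import *
s=status.sense(); from scipy.spatial.transform import Rotation as R
print(s['position'],R.from_quat(s['eef_rot']).as_matrix().round(4))"
$P '[[0,0,0,0,60],[0,0,0,0,60],[0,0,0,0,60],[0,0,0,0,60],[0,0,0,0,60]]'
```

```text
t: 4.57
position: [460.2, -405.2, 83.0]
eef_rot: [0.038, 0.999, -0.023, 0.02]
wrist_force: [-0.9, -0.5, -1.0]
opening: 51.3
[ 460.19219469 -405.21040623   82.99773653] [[-0.9964  0.0761  0.0378]
 [ 0.0743  0.9961 -0.0471]
 [-0.0412 -0.0441 -0.9982]]
t: 4.98
position: [460.7, -405.9, 84.6]
eef_rot: [0.038, 0.999, -0.024, 0.021]
wrist_force: [0.3, 0.7, -0.6]
opening: 51.3
```

Tilt has crept to about 0.06 rad during the fast descent, since rows start from the lagging measured pose. I'll check whether going up undoes it.

```bash
P="python3 -m pendant"
cat > s.py <<'E'
from h import *
from scipy.spatial.transform import Rotation as R
s=status.sense(); M=R.from_quat(s['eef_rot']).as_matrix()
print('t%.2f'%s['t'],'pos',s['position'].round(1),'z',M[:,2].round(4),'yaw %.4f'%np.arctan2(-M[0,1],M[1,1]),'F',s['wrist_force'].round(2),'T',s['ft_torque'].round(3),'op %.1f'%s['opening'],'q',s['q'].round(3))
E
python3 s.py
$P '[[0,0,20,0,80],[0,0,20,0,80],[0,0,20,0,80],[0,0,20,0,80],[0,0,20,0,80]]' >/dev/null; python3 s.py
$P '[[0,0,0,0,80],[0,0,0,0,80],[0,0,0,0,80],[0,0,0,0,80],[0,0,0,0,80]]' >/dev/null; python3 s.py
$P '[[0,0,-10,0,80],[0,0,-10,0,80],[0,0,-10,0,80],[0,0,-10,0,80],[0,0,-10,0,80]]' >/dev/null; python3 s.py
$P '[[0,0,0,0,80],[0,0,0,0,80],[0,0,0,0,80],[0,0,0,0,80],[0,0,0,0,80]]' >/dev/null; python3 s.py
```

```text
t4.98 pos [ 460.7 -405.9   84.6] z [ 0.0392 -0.0488 -0.998 ] yaw -0.0765 F [ 0.27  0.73 -0.58] T [ 0.048  0.03  -0.031] op 51.3 q [-0.842  0.121  1.798 -0.004  1.161 -2.336]
t5.40 pos [ 456.4 -401.3  178.3] z [ 0.0271 -0.0352 -0.999 ] yaw -0.0761 F [ 0.67 -0.81  0.43] T [ 0.029  0.054 -0.001] op 68.4 q [-0.842  0.021  1.735 -0.003  1.341 -2.337]
t5.82 pos [ 457.5 -402.3  180.6] z [ 0.0304 -0.0388 -0.9988] yaw -0.0762 F [ 0.23 -0.15 -0.1 ] T [ 0.015  0.021 -0.012] op 67.9 q [-0.842  0.02   1.733 -0.003  1.339 -2.337]
t6.23 pos [ 456.4 -401.3  123.3] z [ 0.0279 -0.0361 -0.999 ] yaw -0.0762 F [ 0.29 -0.16 -0.36] T [ 0.074 -0.012  0.03 ] op 68.3 q [-0.842  0.073  1.778 -0.003  1.245 -2.336]
t6.65 pos [ 454.5 -399.2  117.5] z [ 0.0223 -0.0297 -0.9993] yaw -0.0761 F [-0.15 -0.28  0.14] T [ 0.038  0.008 -0.021] op 68.5 q [-0.842  0.078  1.783 -0.003  1.243 -2.336]
```

Moderate moves reduce it: tilt is now 0.037 rad, purely radial. Continuing down gently.

```bash
P="python3 -m pendant"
$P '[[0,0,10,0,80],[0,0,10,0,80],[0,0,10,0,80],[0,0,0,0,80],[0,0,0,0,80]]' >/dev/null; python3 s.py
$P '[[0,0,-10,0,80],[0,0,-10,0,80],[0,0,-10,0,80],[0,0,-10,0,80],[0,0,-10,0,80]]' >/dev/null; python3 s.py
$P '[[0,0,0,0,70],[0,0,0,0,70],[0,0,0,0,70],[0,0,0,0,70],[0,0,0,0,70]]' >/dev/null; python3 s.py
$P '[[0,0,-6,0,70],[0,0,-6,0,70],[0,0,-6,0,70],[0,0,0,0,70],[0,0,0,0,70]]' >/dev/null; python3 s.py
```

```text
t7.07 pos [ 455.9 -400.7  154.9] z [ 0.0267 -0.0347 -0.999 ] yaw -0.0761 F [ 0.22  0.92 -0.57] T [0.026 0.047 0.004] op 67.9 q [-0.842  0.041  1.756 -0.003  1.301 -2.336]
t7.48 pos [ 456.8 -401.7  103.2] z [ 0.0303 -0.0387 -0.9988] yaw -0.0762 F [-0.05 -0.82  0.15] T [0.007 0.049 0.008] op 68.3 q [-0.842  0.094  1.792 -0.003  1.206 -2.336]
t7.90 pos [ 454.1 -398.7   95.8] z [ 0.0226 -0.0302 -0.9993] yaw -0.0760 F [-0.74 -0.8  -0.51] T [-0.027  0.011  0.013] op 59.3 q [-0.842  0.1    1.798 -0.003  1.205 -2.336]
t8.32 pos [ 455.  -399.6   77.9] z [ 0.0251 -0.0329 -0.9991] yaw -0.0761 F [ 0.66 -0.15 -0.06] T [-0.002  0.02  -0.002] op 59.8 q [-0.842  0.123  1.807 -0.003  1.17  -2.336]
```

```bash
P="python3 -m pendant"
$P '[[0,0,-6,0,60],[0,0,-6,0,60],[0,0,-6,0,60],[0,0,-6,0,60],[0,0,-6,0,60]]' >/dev/null; python3 s.py
$P '[[0,-0.5,-4,0,60],[0,-0.5,-3,0,60],[0,0,0,0,50],[0,0,0,0,50],[0,0,0,0,50]]' >/dev/null; python3 s.py
```

```text
t8.73 pos [ 455.6 -400.4   46.6] z [ 0.0269 -0.035  -0.999 ] yaw -0.0762 F [-0.1   0.65 -0.46] T [ 0.033 -0.034 -0.009] op 51.0 q [-0.842  0.164  1.82  -0.004  1.113 -2.336]
t9.15 pos [ 454.4 -400.2   35.7] z [ 0.0238 -0.0315 -0.9992] yaw -0.0761 F [ 0.43 -0.68  0.31] T [ 0.01   0.072 -0.036] op 42.7 q [-0.843  0.18   1.823 -0.004  1.099 -2.337]
```

```bash
P="python3 -m pendant"
$P '[[0,0,0,0,0],[0,0,0,0,0],[0,0,0,0,0],[0,0,0,0,0],[0,0,0,0,0]]' >/dev/null; python3 s.py
$P '[[0,0,0,0,0],[0,0,0,0,0],[0,0,0,0,0],[0,0,0,0,0],[0,0,0,0,0]]' >/dev/null; python3 s.py
```

```text
t9.57 pos [ 454.9 -400.8   37. ] z [ 0.025  -0.033  -0.9991] yaw -0.0761 F [-0.18  0.96 -1.23] T [0.025 0.022 0.008] op 8.6 q [-0.843  0.179  1.822 -0.004  1.099 -2.337]
t9.98 pos [ 454.8 -400.6   36.8] z [ 0.0249 -0.0329 -0.9991] yaw -0.0760 F [-0.52  0.3  -0.52] T [0.034 0.076 0.034] op 8.5 q [-0.843  0.179  1.822 -0.004  1.099 -2.337]
```

Gripped: the opening stopped at 8.5 with the key in its slot. Lifting.

```bash
P="python3 -m pendant"
$P '[[0,0,8,0,0],[0,0,12,0,0],[0,0,12,0,0],[0,0,12,0,0],[0,0,12,0,0]]' >/dev/null; python3 s.py
$P '[[0,0,12,0,0],[0,0,8,0,0],[0,0,4,0,0],[0,0,0,0,0],[0,0,0,0,0]]' >/dev/null; python3 s.py
$P '[[2,10,0,0.04,0],[2,18,0,0.05,0],[2,20,0,0.05,0],[2,20,0,0.05,0],[2,20,0,0.05,0]]' >/dev/null; python3 s.py
$P '[[2,20,0,0.05,0],[2,20,0,0.05,0],[2,18,0,0.05,0],[2,10,0,0.04,0],[0,0,0,0,0]]' >/dev/null; python3 s.py
```

```text
t10.40 pos [ 452.9 -398.7   94.5] z [ 0.0205 -0.0281 -0.9994] yaw -0.0759 F [ 1.48  0.32 -1.2 ] T [-0.031  0.006 -0.053] op 8.4 q [-0.843  0.102  1.799 -0.004  1.206 -2.337]
t10.82 pos [ 455.4 -401.3  129.1] z [ 0.0284 -0.0369 -0.9989] yaw -0.0761 F [-0.59 -0.51 -1.8 ] T [ 0.008  0.042 -0.033] op 8.2 q [-0.843  0.064  1.777 -0.003  1.254 -2.338]
t11.23 pos [ 463.6 -312.9  126.1] z [ 0.0331 -0.0272 -0.9991] yaw 0.1687 F [ 0.39  0.43 -1.7 ] T [ 0.038  0.063 -0.015] op 8.8 q [-7.280e-01 -4.300e-02  1.890e+00  2.000e-03  1.251e+00 -2.468e+00]
t11.65 pos [ 469.  -236.9  120.7] z [ 0.0301 -0.0138 -0.9995] yaw 0.3727 F [ 0.72  0.13 -0.76] T [-0.015 -0.002  0.001] op 8.7 q [-0.613 -0.114  1.966  0.006  1.256 -2.558]
```

```bash
P="python3 -m pendant"
$P '[[1,10,0,0.02,0],[1,14,0,0.02,0],[1,14,0,0.01,0],[1,10,0,0,0],[1,4,0,0,0]]' >/dev/null; python3 s.py
$P '[[0,0,0,0,0],[0,0,0,0,0],[0,0,0,0,0],[0,0,0,0,0],[0,0,0,0,0]]' >/dev/null; python3 s.py
python3 -c "
from h import *
c=shot('wrist','w6'); c2=shot('scene','s6')
a=cv2.resize(c['pixels'][110:290,130:370],(800,600),interpolation=2)
cv2.imwrite('pics/f.png',a[:,:,::-1])"
```

```text
t12.07 pos [ 473.7 -182.3  119.7] z [ 0.0291 -0.0121 -0.9995] yaw 0.4228 F [-0.18  0.19 -1.88] T [ 0.03   0.049 -0.017] op 8.9 q [-0.516 -0.157  2.007  0.004  1.26  -2.511]
t12.48 pos [ 474.3 -181.7  120.2] z [ 0.03   -0.0134 -0.9995] yaw 0.4240 F [-0.4   0.54 -2.27] T [-0.007  0.082  0.024] op 8.8 q [-0.514 -0.158  2.007  0.003  1.26  -2.51 ]
```

View pics/f.png

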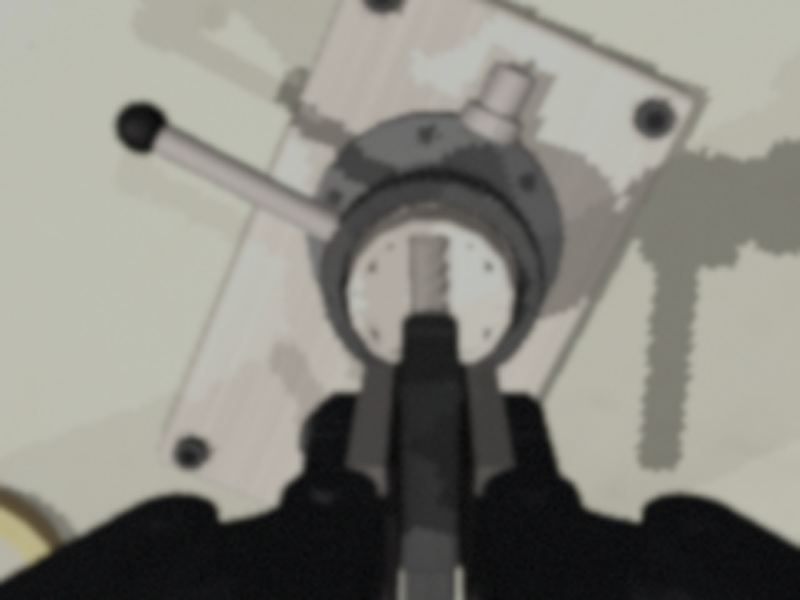

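The key's rear is at (430,318) in the crop, the slot centreline at u≈429–430, and they are parallel. Now the numbers.

```bash
python3 - <<'E'
from h import *
c=load('w6'); s=status.sense(); p=s['position']; y=.424; ex=np.array([np.cos(y),np.sin(y),0]); ey=np.array([-np.sin(y),np.cos(y),0])
f=lambda u,v:(130+u*.3,110+v*.3)
def loc(uv,z): d=plane(c,f(*uv),z)-p; return [round(float(d@ex),1),round(float(d@ey),1)]
for n,uv,z in(('slot far L',(410,237),63),('slot far R',(447,237),63),('slot mid',(429.5,300),63),('slot end by plane14 deep',(429,237),49),('crown L',(345,290),63),('crown R',(517,290),63),('crown top',(430,218),63),('ball',(141,126),49),
 ('rear L z139',(404,318),139),('rear R z139',(457,318),139),('front z121',(432,590),121)): print(n,loc(uv,z))
print('crown world',plane(c,f(430,218),63),'keyproj',[(proj(c,[p+ex*a+np.array([0,0,z-p[2]])])[0]-[130,110])/.3 for a,z in((-17,139.4),(-18,113.4),(-15,101.4))])
E
```

```text
slot far L [-13.7, -4.9]
slot far R [-13.7, 3.5]
slot mid [1.6, -0.5]
slot end by plane14 deep [-9.3, -0.9]
crown L [-0.7, -20.0]
crown R [-1.1, 19.7]
crown top [-18.2, -0.4]
ball [-36.1, -68.9]
rear L z139 [-25.4, -2.4]
rear R z139 [-25.5, 5.3]
front z121 [35.8, 1.5]
crown world [ 457.87417937 -189.53608332   63.        ] keyproj [array([420.34295651, 372.47861656]), array([425.36026995, 300.9185712 ]), array([427.17016718, 292.30875533])]
```

Relative to the key, the slot is about +1.7 mm along the key and -1.2 mm across, i.e. a world shift of about (+2,-0.4). I'll descend to just above the crown and recheck there.

```bash
P="python3 -m pendant"
$P '[[1,0,-6,0,0],[1,-0.4,-6,0,0],[0,0,-6,0,0],[0,0,-5,0,0],[0,0,-4,0,0]]' >/dev/null; python3 s.py
$P '[[0,0,-2,0,0],[0,0,-1,0,0],[0,0,0,0,0],[0,0,0,0,0],[0,0,0,0,0]]' >/dev/null; python3 s.py
python3 -c "
from h import *
c=shot('wrist','w7')
a=cv2.resize(c['pixels'][130:250,180:340],(800,600),interpolation=2)
cv2.imwrite('pics/g.png',a[:,:,::-1])"
```

```text
t13.00 pos [ 476.8 -183.2   91.3] z [ 0.0312 -0.0142 -0.9994] yaw 0.4225 F [ 0.85  0.33 -1.23] T [ 0.036  0.08  -0.036] op 8.7 q [-0.514 -0.115  2.021  0.003  1.201 -2.509]
t13.42 pos [ 475.5 -182.4   85.4] z [ 0.0275 -0.0121 -0.9995] yaw 0.4226 F [ 0.18  0.19 -0.93] T [ 0.079  0.061 -0.028] op 8.4 q [-0.514 -0.107  2.025  0.003  1.194 -2.509]
```

View pics/g.png

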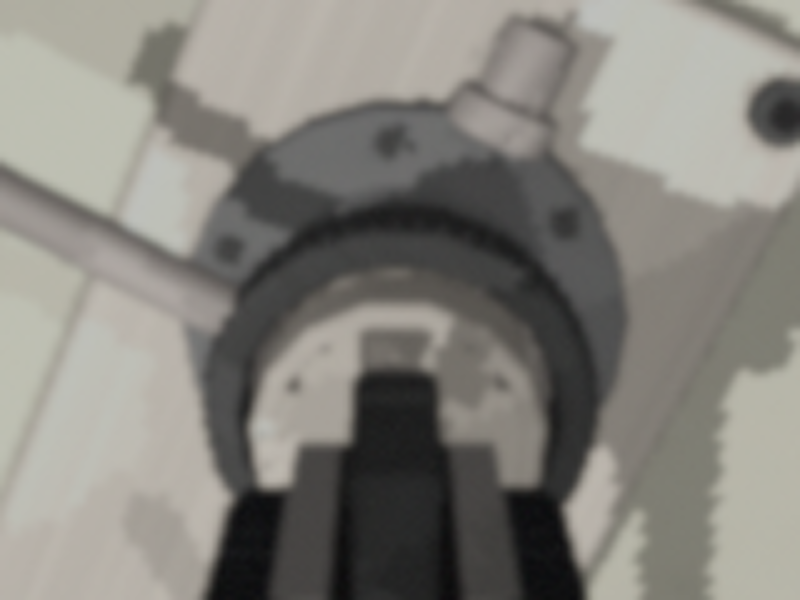

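```bash
cat > l.py <<'E'
from h import *
c=load('w7'); p=np.array([475.5,-182.4,85.4]); y=.4226; ex=np.array([np.cos(y),np.sin(y),0]); ey=np.array([-np.sin(y),np.cos(y),0])
f=lambda u,v:(180+u*.2-.4,130+v*.2-.4)
def loc(uv,z): d=plane(c,f(*uv),z)-p; return [round(float(d@ex),2),round(float(d@ey),2)]
for n,uv,z in(('slot L',(361,335),63),('slot R',(433,335),63),('slot L',(361,365),63),('slot R',(433,365),63),('crown L',(248,430),63),('crown R',(548,430),63),('crown top',(398,308),63),
 ('rearL',(356,390),85.5),('rearR',(437,390),85.5),('rear top',(397,378),85.5),('rear bot',(397,378),78.5)): print(n,loc(uv,z))
E
python3 l.py
```

```text
slot L [-14.4, -4.09]
slot R [-14.49, 5.04]
slot L [-10.31, -4.12]
slot R [-10.41, 5.08]
crown L [-1.06, -18.89]
crown R [-1.52, 20.05]
crown top [-18.08, 0.6]
rearL [-16.36, -3.6]
rearR [-16.46, 5.38]
rear top [-17.85, 0.95]
rear bot [-14.96, 0.81]
```

```bash
python3 - <<'E'
from h import *
c=load('w7'); g=c['pixels'].astype(int).sum(2)
for r in range(193,240): print(r,g[r,246:274].tolist())
from l import *
E
```

```text
193 [396, 426, 453, 474, 487, 497, 502, 501, 501, 502, 502, 499, 500, 499, 501, 499, 499, 499, 498, 497, 492, 482, 465, 437, 388, 333, 300, 282]
194 [464, 480, 490, 499, 502, 501, 496, 489, 481, 480, 478, 478, 479, 480, 479, 478, 478, 480, 484, 492, 497, 498, 489, 463, 408, 354, 325, 312]
195 [501, 506, 506, 507, 504, 489, 464, 437, 422, 418, 417, 421, 418, 418, 419, 420, 419, 421, 432, 456, 480, 498, 494, 457, 398, 355, 339, 335]
196 [511, 511, 511, 508, 498, 462, 405, 363, 348, 344, 346, 341, 341, 339, 341, 343, 345, 347, 362, 393, 441, 482, 483, 436, 372, 345, 340, 340]
197 [511, 511, 509, 509, 494, 447, 370, 322, 314, 313, 311, 307, 304, 299, 302, 301, 299, 304, 313, 348, 415, 474, 473, 415, 357, 340, 335, 336]
198 [498, 508, 511, 509, 496, 444, 362, 318, 319, 318, 317, 316, 305, 301, 294, 289, 293, 295, 307, 350, 419, 459, 450, 396, 351, 335, 326, 325]
199 [488, 508, 512, 511, 497, 444, 360, 319, 325, 329, 328, 325, 319, 309, 296, 295, 293, 298, 322, 369, 412, 418, 397, 367, 342, 333, 324, 310]
200 [494, 511, 512, 512, 496, 444, 359, 318, 326, 331, 330, 329, 332, 322, 305, 294, 
[... 4921 characters left out ...]
117, 116, 107, 90, 60, 51, 83, 138, 184, 199]
237 [147, 91, 46, 60, 83, 98, 118, 119, 122, 118, 123, 125, 124, 122, 124, 120, 125, 121, 116, 104, 104, 89, 58, 46, 81, 138, 181, 204]
238 [136, 83, 44, 60, 79, 96, 113, 122, 118, 119, 123, 125, 123, 121, 119, 121, 122, 119, 113, 109, 91, 80, 54, 46, 74, 129, 180, 201]
239 [136, 80, 48, 57, 74, 99, 115, 119, 118, 122, 118, 118, 125, 114, 110, 112, 115, 110, 113, 97, 92, 79, 50, 45, 69, 124, 176, 198]
slot L [-14.4, -4.09]
slot R [-14.49, 5.04]
slot L [-10.31, -4.12]
slot R [-10.41, 5.08]
crown L [-1.06, -18.89]
crown R [-1.52, 20.05]
crown top [-18.08, 0.6]
rearL [-16.36, -3.6]
rearR [-16.46, 5.38]
rear top [-17.85, 0.95]
rear bot [-14.96, 0.81]
```

```bash
python3 - <<'E'
from l import *
q=lambda r,z:round(float((plane(c,(259,r),z)-p)@ex),2)
print('tabtop o',q(224.3,104.4)+17,'tab bottom',q(211,86.6)+17,'armtop',q(208.5,86.6)+18,'armbot',q(204.2,78.6)+18,'bladebot',q(204.2,66.6)+15)
E
```

```text
slot L [-14.4, -4.09]
slot R [-14.49, 5.04]
slot L [-10.31, -4.12]
slot R [-10.41, 5.08]
crown L [-1.06, -18.89]
crown R [-1.52, 20.05]
crown top [-18.08, 0.6]
rearL [-16.36, -3.6]
rearR [-16.46, 5.38]
rear top [-17.85, 0.95]
rear bot [-14.96, 0.81]
tabtop o 1.4499999999999993 tab bottom 2.1500000000000004 armtop 1.6600000000000001 armbot 2.380000000000001 bladebot 4.27
```

Tab and arm edges put the key at +1.5 to +2 along and the slot at +1.5; across, they agree within about 0.3 mm. The blade-bottom reading of 4.3 disagrees, probably a blended edge. I'll insert by feel.

```bash
P="python3 -m pendant"
$P '[[0,0,-2,0,0],[0,0,-2,0,0],[0,0,-2,0,0],[0,0,0,0,0],[0,0,0,0,0]]' >/dev/null; python3 s.py
$P '[[0,0,-2,0,0],[0,0,-2,0,0],[0,0,-1,0,0],[0,0,0,0,0],[0,0,0,0,0]]' >/dev/null; python3 s.py
```

```text
t13.88 pos [ 476.2 -182.8   80. ] z [ 0.0295 -0.0133 -0.9995] yaw 0.4226 F [-0.11  0.15 -1.75] T [-0.038  0.057 -0.012] op 8.7 q [-0.514 -0.099  2.028  0.003  1.181 -2.509]
t14.30 pos [ 476.1 -182.4   74.3] z [ 0.029  -0.0126 -0.9995] yaw 0.4228 F [-0.28 -0.45 -1.11] T [-0.047  0.028 -0.052] op 8.5 q [-0.514 -0.092  2.031  0.004  1.171 -2.509]
```

No contact force at z 74, so the blade has entered. Seating it.

```bash
P="python3 -m pendant"
$P '[[0,0,-2,0,0],[0,0,-2,0,0],[0,0,-1,0,0],[0,0,0,0,0],[0,0,0,0,0]]' >/dev/null; python3 s.py
$P '[[0,0,-1,0,0],[0,0,-1,0,0],[0,0,-1,0,0],[0,0,0,0,0],[0,0,0,0,0]]' >/dev/null; python3 s.py
```

```text
t14.72 pos [ 476.3 -182.5   69.4] z [ 0.0291 -0.0125 -0.9995] yaw 0.4227 F [-1.27  1.71 -0.94] T [0.145 0.154 0.041] op 8.4 q [-0.514 -0.084  2.033  0.004  1.161 -2.509]
t15.13 pos [ 476.3 -182.5   69.5] z [ 0.0271 -0.0117 -0.9996] yaw 0.4234 F [-0.41  1.76 -1.68] T [0.095 0.176 0.036] op 8.4 q [-0.514 -0.083  2.031  0.003  1.163 -2.509]
```

Seated at z 69.4, exactly the rest height plus 33 mm. Next I release, rise, and move to the pin with yaw about -1.64 (the wrist joint range allows this) so the fingers straddle it.

```bash
P="python3 -m pendant"
$P '[[0,0,0,0,30],[0,0,0,0,30],[0,0,0,0,30],[0,0,0,0,30],[0,0,0,0,30]]' >/dev/null; python3 s.py
$P '[[0,0,5,0,30],[0,0,10,0,30],[0,0,10,0,30],[0,0,10,0,30],[0,0,10,0,30]]' >/dev/null; python3 s.py
$P '[[0,-12,10,-0.12,30],[0,-12,5,-0.12,30],[0,-12,0,-0.12,30],[0,-12,0,-0.12,30],[0,-12,0,-0.12,30]]' >/dev/null; python3 s.py
$P '[[0,0,0,-0.12,30],[0,0,0,-0.12,30],[0,0,0,-0.12,30],[0,0,0,-0.12,30],[0,0,0,-0.12,30]]' >/dev/null; python3 s.py
$P '[[0,0,0,-0.12,30],[0,0,0,-0.12,30],[0,0,0,-0.12,30],[0,0,0,-0.12,30],[0,0,0,-0.12,30]]' >/dev/null; python3 s.py
```

```text
t15.55 pos [ 477.4 -183.4   69.8] z [ 0.0305 -0.0139 -0.9994] yaw 0.4231 F [0.32 0.01 0.56] T [-0.01  -0.041 -0.033] op 25.9 q [-0.514 -0.082  2.031  0.003  1.16  -2.509]
t15.97 pos [ 476.1 -182.7  116.8] z [ 0.0272 -0.0121 -0.9996] yaw 0.4230 F [-0.33  0.61 -0.22] T [-0.005  0.002 -0.036] op 25.4 q [-0.514 -0.146  2.002  0.003  1.256 -2.509]
t16.38 pos [ 479.8 -245.2  143.9] z [ 0.0256 -0.0352 -0.9991] yaw -0.1984 F [-0.05  0.84  0.58] T [0.035 0.022 0.013] op 25.8 q [-0.603 -0.11   1.922 -0.015  1.288 -1.972]
t16.80 pos [ 481.7 -249.6  152.5] z [ 0.0059 -0.0515 -0.9987] yaw -0.8240 F [-0.44 -0.1  -0.59] T [ 0.035 -0.008  0.034] op 25.6 q [-0.595 -0.102  1.9   -0.041  1.31  -1.332]
t17.22 pos [ 483.5 -250.7  160.4] z [-0.0199 -0.0515 -0.9985] yaw -1.4489 F [ 0.21 -0.11 -0.53] T [ 0.058 -0.062 -0.013] op 25.4 q [-0.587 -0.088  1.873 -0.055  1.345 -0.698]
```

```bash
P="python3 -m pendant"
$P '[[-3,2,-10,-0.1,30],[-3,2,-12,-0.1,30],[-3,2,-12,0,30],[-3,2,-12,0,30],[0,0,-12,0,30]]' >/dev/null; python3 s.py
$P '[[0,0,-10,0,30],[0,0,-5,0,30],[0,0,0,0,30],[0,0,0,0,30],[0,0,0,0,30]]' >/dev/null; python3 s.py
python3 -c "
from h import *
c=shot('wrist','w8');shot('scene','s8')
print(proj(c,[[470.6,-241.5,49],[469.5,-259.7,49]]).round(1))
cv2.imwrite('pics/i.png',cv2.resize(c['pixels'][:,:,::-1],(768,576),interpolation=2))"
```

```text
t17.63 pos [ 475.4 -245.2  110.4] z [-0.0171 -0.0558 -0.9983] yaw -1.6577 F [-0.27  0.23  0.26] T [ 0.013 -0.026 -0.081] op 25.7 q [-0.586 -0.061  1.937 -0.059  1.25  -0.481]
t18.05 pos [ 473.1 -243.7   89.7] z [-0.0226 -0.0521 -0.9984] yaw -1.6532 F [-0.86  0.16  0.11] T [ 0.076 -0.021  0.007] op 25.8 q [-0.586 -0.037  1.951 -0.06   1.218 -0.484]
[[256.9 201.6]
 [257.5 224.4]]
```

View pics/i.png

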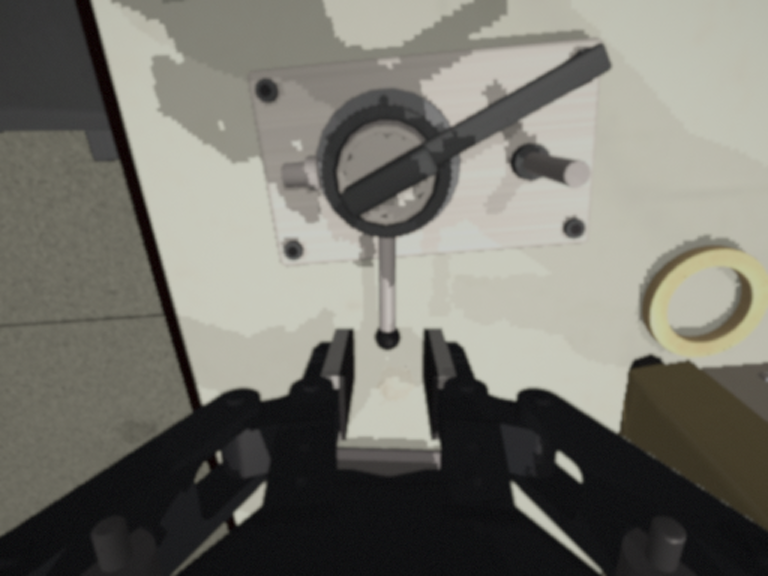

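The key is seated with its arm clear on the post's +y side. The pin and ball at (387,337) are centred between the fingers, matching prediction. Lowering over the pin.

```bash
P="python3 -m pendant"
$P '[[-1,0,-6,0,30],[0,0,-8,0,30],[0,0,-8,0,30],[0,0,-8,0,30],[0,0,-6,0,30]]' >/dev/null; python3 s.py
$P '[[0,0,-4,0,30],[0,0,-2,0,30],[0,0,0,0,30],[0,0,0,0,30],[0,0,0,0,30]]' >/dev/null; python3 s.py
```

```text
t18.57 pos [ 474.4 -245.3   54.4] z [-0.0163 -0.0564 -0.9983] yaw -1.6532 F [-0.26  1.48 -0.93] T [ 0.055  0.014 -0.025] op 26.1 q [-0.587  0.011  1.97  -0.062  1.144 -0.48 ]
t18.98 pos [ 472.5 -244.1   44.1] z [-0.0211 -0.0531 -0.9984] yaw -1.6532 F [0.59 0.   0.38] T [ 0.039 -0.012  0.001] op 25.5 q [-0.587  0.025  1.975 -0.062  1.13  -0.479]
```

```bash
P="python3 -m pendant"
cat > mo.py <<'E'
import sys
from h import *
from scipy.spatial.transform import Rotation as R
C=np.array([474.7,-181.6])
def one():
    s=status.sense(); M=R.from_quat(s['eef_rot']).as_matrix(); d=(s['position'][:2]-C)/1000; F=s['wrist_force']
    return s,M,d,F,s['ft_torque'][2],d[0]*F[1]-d[1]*F[0]
L=[]
for i in range(int(sys.argv[1]) if len(sys.argv)>1 else 1):
    if i: read_camera('wrist')
    L.append(one())
s,M,d,F,_,_=L[-1]
phi=np.arctan2(-d[0],-d[1]); yaw=np.arctan2(-M[0,1],M[1,1]); A=np.array([[l[4],l[5]] for l in L])
print('t%.2f pos %s phi %.3f r %.1f yawphi %.3f F %s Tz %.3f rxF %.3f tot %.3f q6 %.2f op %.1f tilt %s'%(s['t'],s['position'].round(1),phi,1000*np.hypot(*d),(-1.581-yaw)%6.283,np.mean([l[3] for l in L],0).round(1),A[:,0].mean(),A[:,1].mean(),A.sum(1).mean(),s['q'][5],s['opening'],M[:2,2].round(3)))
if len(L)>1: print('tots',A.sum(1).round(2))
E
$P '[[-3,0,0,0,30],[-4,0,0,0,30],[-4,0,0,0,30],[-4,0,0,-0.04,30],[-4,0,0,-0.06,30]]' >/dev/null; python3 mo.py
$P '[[-4,0.5,0,-0.07,30],[-4,0.6,0,-0.07,30],[-4,0.8,0,-0.07,30],[-4,1,0,-0.07,30],[-4,1,0,-0.07,30]]' >/dev/null; python3 mo.py
```

```text
t19.40 pos [ 454.2 -243.8   45.8] phi 0.318 r 65.5 yawphi 0.175 F [ 2.3  3.  -0.7] Tz 0.041 rxF 0.079 tot 0.121 q6 -0.40 op 25.8 tilt [-0.021 -0.051]
t19.82 pos [ 435.4 -239.1   48. ] phi 0.600 r 69.6 yawphi 0.543 F [ 2.6  0.6 -0.4] Tz 0.085 rxF 0.126 tot 0.211 q6 -0.05 op 25.5 tilt [-0.027 -0.041]
```

```bash
P="python3 -m pendant"
$P '[[-2.4,3.4,-1.5,-0.06,30],[-2.3,3.6,-1.5,-0.06,30],[-2.2,3.6,-1.5,-0.06,30],[-2,3.7,-1,-0.06,30],[-2,3.7,-1,-0.06,30]]' >/dev/null; python3 mo.py
```

```text
t20.23 pos [ 428.3 -228.5   47.8] phi 0.780 r 66.0 yawphi 0.859 F [ 2.1 -3.1 -1. ] Tz 0.050 rxF 0.241 tot 0.290 q6 0.28 op 25.4 tilt [-0.024 -0.052]
```

```bash
P="python3 -m pendant"
$P '[[-2.8,4.2,-3,0,30],[-2.6,4.3,-3,0,30],[-2.5,4.4,-2,0,30],[-2.3,4.5,-2,-0.02,30],[-2.2,4.6,-2,-0.04,30]]' >/dev/null; python3 mo.py
$P '[[0,0,-2,0,30],[0,0,-2,0,30],[0,0,0,0,30],[0,0,0,0,30],[0,0,0,0,30]]' >/dev/null; python3 mo.py 4
```

```text
t20.65 pos [ 419.6 -210.3   40.9] phi 1.090 r 62.2 yawphi 0.919 F [ 2.1 -5.   3.2] Tz -0.022 rxF 0.338 tot 0.315 q6 0.37 op 25.4 tilt [-0.014 -0.064]
t21.22 pos [ 419.8 -209.9   36.9] phi 1.095 r 61.8 yawphi 0.917 F [ 1.7 -2.7  1.9] Tz -0.001 rxF 0.199 tot 0.197 q6 0.37 op 26.1 tilt [-0.012 -0.065]
tots [0.28 0.18 0.15 0.17]
```

The ring runs at about 0.3 N m, so the key is on the post. From here I use small steps, stopping automatically if the moment rises.

```bash
P="python3 -m pendant"; echo "
import sys as _s
_s.exit(int(A.sum(1)[0]>0.42))" >> mo.py
$P '[[-0.8,1.7,0,-0.028,30],[-0.8,1.7,0,-0.028,30],[-0.7,1.7,0,-0.028,30],[-0.7,1.8,0,-0.028,30],[-0.7,1.8,0,-0.028,30]]' >/dev/null; python3 mo.py &&
$P '[[-0.6,1.8,0,-0.028,30],[-0.6,1.8,0,-0.028,30],[-0.6,1.8,0,-0.028,30],[-0.5,1.8,0,-0.028,30],[-0.5,1.8,0,-0.028,30]]' >/dev/null && python3 mo.py &&
$P '[[-0.4,1.8,0,-0.028,30],[-0.4,1.8,0,-0.028,30],[-0.3,1.8,0,-0.028,30],[-0.3,1.8,0,-0.028,30],[-0.3,1.8,0,-0.028,30]]' >/dev/null && python3 mo.py
```

```text
t21.63 pos [ 417.1 -202.7   37.1] phi 1.219 r 61.4 yawphi 1.063 F [ 3.4 -4.3  0.9] Tz -0.034 rxF 0.317 tot 0.283 q6 0.53 op 25.6 tilt [-0.019 -0.066]
t22.05 pos [ 416.6 -197.7   37.7] phi 1.301 r 60.3 yawphi 1.208 F [ 3.3 -7.  -2.2] Tz 0.176 rxF 0.460 tot 0.636 q6 0.70 op 25.5 tilt [-0.022 -0.074]
```

The moment jumped to about 0.64, so the washer has been met. I'll average a few readings and check the torque's reference point.

```bash
python3 s.py; python3 mo.py 6; python3 s.py
```

```text
t22.05 pos [ 416.6 -197.7   37.7] z [-0.0218 -0.0737 -0.997 ] yaw -2.7891 F [ 3.25 -7.01 -2.18] T [-1.066 -0.673  0.176] op 25.5 q [-0.559 -0.143  2.148 -0.082  1.117  0.696]
t22.30 pos [ 416.5 -197.6   37.6] phi 1.302 r 60.4 yawphi 1.207 F [ 4.1 -6.7 -1.6] Tz 0.130 rxF 0.456 tot 0.586 q6 0.69 op 25.6 tilt [-0.022 -0.073]
tots [0.64 0.61 0.64 0.51 0.6  0.52]
t22.30 pos [ 416.5 -197.6   37.6] z [-0.0219 -0.0733 -0.9971] yaw -2.7877 F [ 4.54 -5.98 -3.11] T [-1.07  -0.627  0.1  ] op 25.6 q [-0.56  -0.143  2.148 -0.082  1.117  0.694]
```

The sensor sits about 0.17 m above the TCP, so tilt matters. Corrected, the moment is about 0.51 N m, just at the washer. I'll fix the calculation and push on in 4 mm steps.

```bash
P="python3 -m pendant"; sed -i "s|d=(s\['position'\]\[:2\]-C)/1000;|d=(s['position'][:2]-C)/1000-0.17*M[:2,2];|; s|>0.42|>0.62|" mo.py
python3 mo.py
$P '[[-0.3,1,0,-0.014,30],[-0.3,1,0,-0.014,30],[-0.2,1,0,-0.014,30],[-0.2,1,0,-0.014,30],[-0.2,1,0,-0.014,30]]' >/dev/null; python3 mo.py 4; python3 s.py
```

```text
t22.30 pos [ 416.5 -197.6   37.6] phi 1.506 r 54.6 yawphi 1.207 F [ 4.5 -6.  -3.1] Tz 0.100 rxF 0.342 tot 0.442 q6 0.69 op 25.6 tilt [-0.022 -0.073]
t22.87 pos [ 417.5 -197.8   37.6] phi 1.536 r 53.7 yawphi 1.275 F [ 3.9 -7.3 -1.2] Tz 0.150 rxF 0.401 tot 0.551 q6 0.77 op 25.2 tilt [-0.02  -0.084]
tots [0.55 0.57 0.58 0.51]
t22.87 pos [ 417.5 -197.8   37.6] z [-0.0203 -0.0845 -0.9962] yaw -2.8565 F [ 3.67 -6.27 -2.14] T [-1.111 -0.624  0.162] op 25.2 q [-0.553 -0.144  2.15  -0.092  1.11   0.774]
```

```bash
P="python3 -m pendant"
$P '[[-0.5,1.5,0,0.01,30],[-0.5,1.5,0,0.01,30],[-0.5,1.5,0,0.01,30],[-0.5,1.5,0,0,30],[-0.5,1.5,0,0,30]]' >/dev/null; python3 mo.py 4; python3 s.py
```

```text
t23.43 pos [ 416.4 -196.3   37.5] phi 1.611 r 56.2 yawphi 1.240 F [ 3.9 -8.1 -2. ] Tz 0.166 rxF 0.446 tot 0.612 q6 0.75 op 25.8 tilt [-0.013 -0.1  ]
tots [0.63 0.62 0.58 0.62]
t23.43 pos [ 416.4 -196.3   37.5] z [-0.0128 -0.0997 -0.9949] yaw -2.8207 F [ 3.75 -7.44 -2.48] T [-1.168 -0.643  0.206] op 25.8 q [-0.546 -0.157  2.162 -0.103  1.097  0.751]
```

```bash
P="python3 -m pendant"
$P '[[-0.6,1.9,0,0,30],[-0.6,1.9,0,0,30],[-0.6,1.9,0,0,30],[-0.6,1.9,0,0,30],[-0.6,1.9,0,0,30]]' >/dev/null; python3 mo.py 4; python3 s.py
```

```text
t24.00 pos [ 415.4 -194.2   37.7] phi 1.698 r 58.8 yawphi 1.235 F [  4.4 -10.2  -3.2] Tz 0.112 rxF 0.565 tot 0.677 q6 0.76 op 25.8 tilt [-0.006 -0.118]
tots [0.7  0.65 0.67 0.68]
t24.00 pos [ 415.4 -194.2   37.7] z [-0.006  -0.1177 -0.993 ] yaw -2.8161 F [  4.42 -10.17  -3.23] T [-1.441 -0.711  0.121] op 25.8 q [-0.536 -0.171  2.175 -0.118  1.085  0.764]
```

```bash
P="python3 -m pendant"
$P '[[-0.5,2.2,0,0,30],[-0.5,2.2,0,0,30],[-0.5,2.2,0,0,30],[-0.5,2.2,0,0,30],[-0.5,2.2,0,0,30]]' >/dev/null; python3 mo.py 6; python3 s.py
```

```text
t24.67 pos [ 414.8 -192.8   37.8] phi 1.780 r 61.5 yawphi 1.231 F [  4.7 -12.4  -5. ] Tz 0.040 rxF 0.686 tot 0.726 q6 0.78 op 25.3 tilt [ 0.002 -0.141]
tots [0.79 0.74 0.74 0.69 0.69 0.7 ]
t24.67 pos [ 414.8 -192.8   37.8] z [ 0.0015 -0.1408 -0.99  ] yaw -2.8117 F [  4.55 -12.16  -4.5 ] T [-1.712 -0.663  0.025] op 25.3 q [-0.523 -0.184  2.187 -0.139  1.07   0.783]
```

About 0.75 N m is reached: wrench gives 0.74 at the end of the push, and force times arm gives about 0.8. I back off the pin and rise; the hand's 0.14 rad tilt from pushing must be undone before I take the key.

```bash
P="python3 -m pendant"
$P '[[0.5,-1.5,0,0,30],[0.5,-2,0,0,30],[0.5,-2,0,0,30],[0,-1,0,0,30],[0,0,0,0,30]]' >/dev/null; python3 s.py
$P '[[0,0,6,0,30],[0,0,10,0,30],[0,0,10,0,30],[0,0,10,0,30],[0,0,10,0,30]]' >/dev/null; python3 s.py
$P '[[0,0,10,0,30],[0,0,10,0,30],[0,0,10,0,30],[0,0,6,0,30],[0,0,2,0,30]]' >/dev/null; python3 s.py
python3 -c "
from h import *
c=shot('scene','s9');w=shot('wrist','w9');d=shot('side','d9')
a=cv2.resize(c['pixels'][190:310,205:365],(400,300),interpolation=2); b=cv2.resize(w['pixels'],(400,300)); e=cv2.resize(d['pixels'][100:280,200:440],(400,300),interpolation=2)
cv2.imwrite('pics/j.png',np.vstack([np.hstack([a,b]),np.hstack([e,e*0])])[:,:,::-1])"
```

```text
t25.08 pos [ 413.5 -197.7   34.4] z [-0.005  -0.1351 -0.9908] yaw -2.8117 F [ 1.81 -1.76  1.2 ] T [-0.193 -0.397  0.126] op 25.2 q [-0.536 -0.17   2.182 -0.136  1.068  0.77 ]
t25.50 pos [ 409.5 -194.8   80.4] z [-0.0149 -0.1286 -0.9916] yaw -2.8109 F [0.99 0.15 0.37] T [ 0.031 -0.033 -0.017] op 25.5 q [-0.535 -0.252  2.162 -0.128  1.181  0.754]
t25.92 pos [ 409.1 -194.   126. ] z [-0.014  -0.1286 -0.9916] yaw -2.8111 F [ 0.64 -0.09 -0.25] T [ 0.041 -0.047  0.002] op 25.6 q [-0.534 -0.317  2.131 -0.123  1.276  0.742]
```

View pics/j.png

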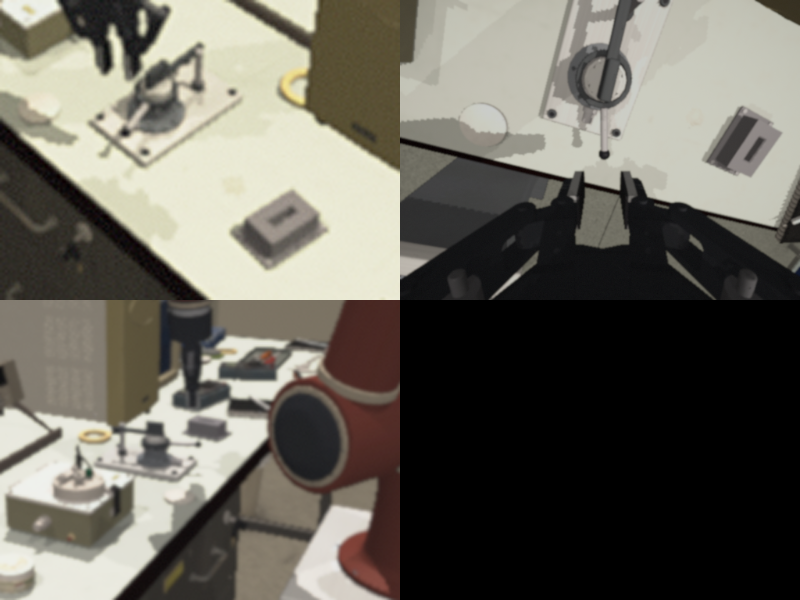

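The key is still seated with its arm against the post, and the pin is round towards -x. To undo the tilt I'll press the shut fingertips in -y against the fixed rest block, with yaw near -3.1 (the half-turn grasp).

```bash
P="python3 -m pendant"
$P '[[5,-12,0,-0.05,0],[5,-18,0,-0.05,0],[6,-18,0,-0.05,0],[6,-18,0,-0.05,0],[6,-18,0,-0.05,0]]' >/dev/null; python3 s.py
$P '[[6,-18,0,-0.05,0],[6,-16,-4,-0.05,0],[4,-10,-8,-0.02,0],[0,-6,-10,0,0],[0,0,-10,0,0]]' >/dev/null; python3 s.py
$P '[[0,0,-10,0,0],[0,0,-10,0,0],[0,0,-10,0,0],[0,0,-10,0,0],[0,0,-10,0,0]]' >/dev/null; python3 s.py
```

```text
t26.48 pos [ 433.9 -275.8  118.8] z [-0.0546 -0.112  -0.9922] yaw -3.0670 F [-0.06 -0.16  1.15] T [-0.013 -0.057  0.009] op -0.0 q [-0.644 -0.121  1.98  -0.129  1.261  0.893]
t26.90 pos [ 450.1 -330.9   82.4] z [-0.0718 -0.1017 -0.9922] yaw 3.0865 F [-0.89  0.97  0.57] T [ 0.074 -0.033  0.017] op 0.1 q [-0.705  0.04   1.891 -0.133  1.203  0.972]
t27.32 pos [ 447.3 -326.9   24.1] z [-0.0766 -0.0968 -0.9924] yaw 3.0895 F [ 0.15 -0.84  0.36] T [-0.001  0.012 -0.028] op -0.3 q [-0.703  0.117  1.92  -0.139  1.104  0.986]
```

```bash
P="python3 -m pendant"
$P '[[2,-6,-1,0,0],[2,-6,0,0,0],[2,-6,0,0,0],[0,-5,0,0,0],[0,-4,0,0,0]]' >/dev/null; python3 s.py
$P '[[0,-3,0,0,0],[0,-3,0,0,0],[0,-3,0,0,0],[0,-3,0,0,0],[0,-3,0,0,0]]' >/dev/null; python3 s.py
$P '[[0,-3,0,0,0],[0,-3,0,0,0],[0,-3,0,0,0],[0,-3,0,0,0],[0,-3,0,0,0]]' >/dev/null; python3 s.py
```

```text
t27.73 pos [ 452.7 -354.    19.9] z [-0.0799 -0.094  -0.9924] yaw 3.0921 F [ 0.45 -0.33  0.21] T [ 0.093 -0.071 -0.005] op -0.1 q [-0.733  0.169  1.871 -0.139  1.102  0.954]
t28.15 pos [ 453.9 -369.1   21.8] z [-0.0778 -0.0872 -0.9931] yaw 3.0882 F [ 0.25 18.09  9.61] T [ 2.762 -0.061 -0.213] op -0.1 q [-0.754  0.187  1.845 -0.131  1.109  0.932]
t28.57 pos [ 454.  -368.5   22.3] z [-0.0841 -0.0501 -0.9952] yaw 3.0842 F [-0.31 10.99  6.87] T [ 1.755  0.142 -0.15 ] op 0.1 q [-0.764  0.201  1.827 -0.104  1.141  0.911]
```

It works: the y lean went from -0.087 to -0.050.

```bash
P="python3 -m pendant"
$P '[[0,-3,0,0,0],[0,-3,0,0,0],[0,-3,0,0,0],[0,-3,0,0,0],[0,-3,0,0,0]]' >/dev/null; python3 s.py
$P '[[0,-2.5,0,0,0],[0,-2,0,0,0],[0,0,0,0,0],[0,0,0,0,0],[0,5,0,0,0]]' >/dev/null; python3 s.py
```

```text
t28.98 pos [ 454.  -368.2   22.7] z [-0.0905 -0.0147 -0.9958] yaw 3.0818 F [-0.03 10.97  7.34] T [ 1.715  0.102 -0.147] op -0.1 q [-0.773  0.215  1.809 -0.08   1.173  0.891]
t29.40 pos [ 454.3 -363.1   23.5] z [-0.0921 -0.0037 -0.9957] yaw 3.0815 F [-0.32 -0.3  -0.99] T [ 0.05  -0.075 -0.018] op 0.1 q [-0.77   0.213  1.811 -0.072  1.182  0.891]
```

Roll is now ~0. The remaining pitch of -0.09 lies along the key, so it's harmless for gripping. Moving back over the key.

```bash
P="python3 -m pendant"
$P '[[0,2,10,0,30],[0,4,15,0,30],[0,5,20,0,30],[0,5,20,0.02,30],[0,5,20,0.03,30]]' >/dev/null; python3 s.py
$P '[[2,15,15,0.03,30],[3,20,8,0.03,30],[3,20,0,0.03,30],[3,20,0,0.03,30],[3,20,0,0,30]]' >/dev/null; python3 s.py
$P '[[2,20,0,0,30],[2,16,0,0,30],[1,10,0,0,30],[0,4,0,0,30],[0,0,0,0,30]]' >/dev/null; python3 s.py
```

```text
t29.82 pos [ 450.3 -338.3  107.4] z [-0.1005 -0.0023 -0.9949] yaw 3.1321 F [0.2  0.14 0.75] T [ 0.02  -0.033 -0.004] op 25.9 q [-0.742  0.069  1.813 -0.072  1.333  0.858]
t30.23 pos [ 467.5 -245.6  143.8] z [-0.0849 -0.0276 -0.996 ] yaw -3.0291 F [-0.94  0.49  0.61] T [ 0.039 -0.057 -0.026] op 25.9 q [-0.587 -0.065  1.881 -0.071  1.381  0.887]
t30.65 pos [ 473.5 -190.6  148.3] z [-0.0793 -0.0315 -0.9964] yaw -3.0250 F [-0.49 -0.29 -0.01] T [ 0.059 -0.029  0.062] op 25.7 q [-0.493 -0.113  1.919 -0.066  1.392  0.976]
```

```bash
P="python3 -m pendant"
$P '[[0.5,3,-8,0,30],[0.5,3,-10,0,30],[0,3,-10,0,30],[0,0,-6,0,30],[0,0,0,0,30]]' >/dev/null; python3 s.py
python3 -c "
from h import *
c=shot('wrist','w10')
print(proj(c,[[475,-182,89],[475,-182,71],[475+86*.994,-182+86*.108,71]]).round(1))
cv2.imwrite('pics/k.png',cv2.resize(c['pixels'][:,:,::-1],(768,576),interpolation=2))"
```

```text
t31.07 pos [ 474.  -183.   110.7] z [-0.0796 -0.0325 -0.9963] yaw -3.0277 F [-0.9   0.91  0.28] T [ 0.035 -0.058 -0.028] op 25.6 q [-0.479 -0.077  1.952 -0.068  1.323  0.998]
[[257.  212.4]
 [256.5 200.5]
 [257.1  68.6]]
```

View pics/k.png

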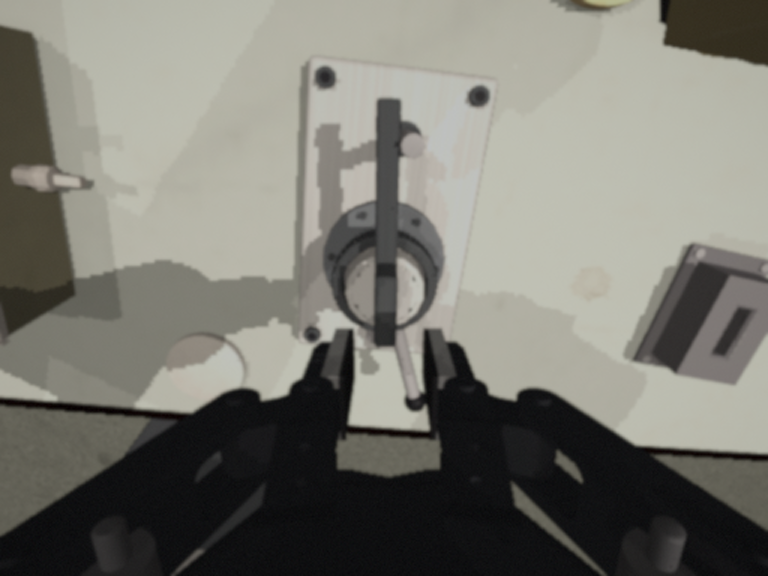

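The arm ends at (388,99), touching the post side at (412,145), and the tab is centred between the fingers. Prediction agrees to 2–3 px. Lowering and gripping.

```bash
P="python3 -m pendant"
$P '[[0,0.3,-6,0,30],[0,0.3,-8,0,30],[0,0,-8,0,30],[0,0,-7,0,30],[0,0,-4,0,30]]' >/dev/null; python3 s.py
$P '[[0,0,-3,0,30],[0,0,-1,0,30],[0,0,0,0,30],[0,0,0,0,30],[0,0,0,0,30]]' >/dev/null; python3 s.py
```

```text
t31.53 pos [ 474.6 -183.5   75.7] z [-0.0781 -0.0335 -0.9964] yaw -3.0289 F [ 0.18 -0.43 -0.88] T [ 0.05   0.001 -0.037] op 25.5 q [-0.479 -0.031  1.972 -0.069  1.255  1.003]
t31.95 pos [ 473.9 -183.2   69.6] z [-0.0803 -0.0323 -0.9962] yaw -3.0289 F [-0.94 -0.41 -0.21] T [ 0.05  -0.008 -0.015] op 25.6 q [-0.479 -0.022  1.975 -0.069  1.246  1.004]
```

```bash
P="python3 -m pendant"
$P '[[0,0.6,0,0,0],[0,0,0,0,0],[0,0,0,0,0],[0,0,0,0,0],[0,0,0,0,0]]' >/dev/null; python3 s.py
$P '[[0,0,0,0,0],[0,0,0,0,0],[0,0,0,0,0],[0,0,2,0,0],[0,0,3,0,0]]' >/dev/null; python3 s.py
$P '[[0,0,3,0,0],[0,0,3,0,0],[0,0,3,0,0],[0,0,3,0,0],[0,0,4,0,0]]' >/dev/null; python3 s.py
$P '[[0,0,6,0,0],[0,0,8,0,0],[0,0,10,0,0],[0,0,10,0,0],[0,0,10,0,0]]' >/dev/null; python3 s.py
```

```text
t32.37 pos [ 474.2 -182.4   70.3] z [-0.0792 -0.0323 -0.9963] yaw -3.0294 F [ 0.98  0.76 -1.8 ] T [ 0.045 -0.026 -0.066] op 8.7 q [-0.478 -0.024  1.975 -0.069  1.246  1.006]
t32.78 pos [ 473.5 -182.3   74.4] z [-0.0806 -0.0322 -0.9962] yaw -3.0294 F [ 0.29 -0.39 -2.67] T [-0.136 -0.08   0.017] op 8.8 q [-0.478 -0.03   1.974 -0.069  1.255  1.005]
t33.20 pos [ 473.2 -182.2   92.1] z [-0.0814 -0.0319 -0.9962] yaw -3.0290 F [-0.28  0.09 -0.97] T [ 0.016 -0.031  0.023] op 8.6 q [-0.478 -0.054  1.964 -0.069  1.29   1.002]
t33.62 pos [ 472.7 -181.8  139.9] z [-0.0825 -0.0312 -0.9961] yaw -3.0288 F [-0.13  0.56 -0.67] T [-0.043 -0.013  0.011] op 8.2 q [-0.478 -0.112  1.932 -0.067  1.381  0.996]
```

The key is drawn cleanly and the grip is good. Bookkeeping puts the TCP for the rest at about (452.7,-400.4), z 37.3, turned by -0.19. Moving over the rest.

```bash
P="python3 -m pendant"
$P '[[-2,-12,0,-0.02,0],[-2,-18,0,-0.03,0],[-2,-20,0,-0.03,0],[-2,-20,0,-0.03,0],[-2,-20,0,-0.03,0]]' >/dev/null; python3 s.py
$P '[[-2,-20,-2,-0.03,0],[-2,-20,-2,-0.02,0],[-2,-20,-2,0,0],[-2,-18,-2,0,0],[-2,-14,-2,0,0]]' >/dev/null; python3 s.py
$P '[[0,-8,0,0,0],[0,-4,0,0,0],[0,-2,0,0,0],[0,0,0,0,0],[0,0,0,0,0]]' >/dev/null; python3 s.py
```

```text
t34.03 pos [ 464.7 -275.6  146.9] z [-0.0778 -0.0251 -0.9967] yaw 3.1115 F [ 0.15 -0.03 -1.34] T [ 0.018  0.001 -0.046] op 8.5 q [-0.638 -0.044  1.856 -0.068  1.378  0.978]
t34.45 pos [ 452.5 -377.8  138.8] z [-0.0776 -0.0244 -0.9967] yaw 3.0513 F [ 0.77 -0.56 -0.95] T [-0.023 -0.127  0.024] op 8.4 q [-0.788  0.073  1.752 -0.074  1.355  0.892]
t34.87 pos [ 451.  -395.6  138.4] z [-0.0787 -0.0232 -0.9966] yaw 3.0467 F [-0.09  0.34 -1.22] T [-0.011 -0.049 -0.003] op 8.4 q [-0.81   0.097  1.726 -0.075  1.356  0.874]
```

```bash
P="python3 -m pendant"
$P '[[1,-3,-8,0.012,0],[0.7,-1.8,-10,0,0],[0,0,-12,0,0],[0,0,-12,0,0],[0,0,-12,0,0]]' >/dev/null; python3 s.py
$P '[[0,0,-10,0,0],[0,0,-6,0,0],[0,0,-3,0,0],[0,0,0,0,0],[0,0,0,0,0]]' >/dev/null; python3 s.py
python3 -c "
from h import *
c=shot('wrist','w11');shot('scene','s11')
cv2.imwrite('pics/m.png',cv2.resize(c['pixels'][130:280,150:350],(800,600),interpolation=2)[:,:,::-1])"
```

```text
t35.28 pos [ 455.2 -399.5   83. ] z [-0.074  -0.0282 -0.9969] yaw 3.0635 F [-0.67  0.1  -1.21] T [-0.018  0.028  0.039] op 8.9 q [-0.809  0.166  1.751 -0.077  1.256  0.866]
t35.70 pos [ 452.1 -395.7   54.2] z [-0.0822 -0.0194 -0.9964] yaw 3.0642 F [ 0.79 -0.18 -1.61] T [-0.011 -0.006 -0.05 ] op 9.0 q [-0.809  0.199  1.767 -0.078  1.219  0.869]
```

View pics/m.png

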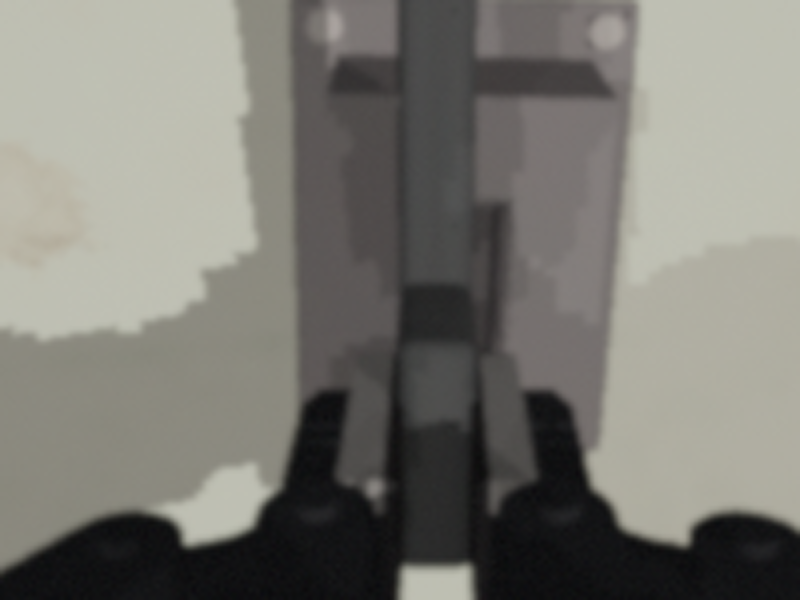

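The hand drifted to y -395.7 on stopping. The image shows the slot's right edge at u≈511 and far end at v≈203, so the slot lies about 5 mm towards -y of the key (u≈437). Checking by ray casting.

```bash
python3 - <<'E'
from h import *
c=load('w11'); p=np.array([452.1,-395.7,54.2]); y=-.077; ex=np.array([np.cos(y),np.sin(y),0]); ey=np.array([-np.sin(y),np.cos(y),0])
f=lambda u,v:(150+u*.25-.4,130+v*.25-.4)
def loc(uv,z): d=plane(c,f(*uv),z)-p; return [round(float(d@ex),2),round(float(d@ey),2)]
for n,uv,z in(('slot +x end R',(508,203),30),('slot R',(511,250),30),('slot R',(500,345),30),('blk +x L',(330,95),30),('blk +x R',(613,97),30),('keyarm L',(401,220),55),('keyarm R',(474,220),55),('tab front L',(402,343),73),('tab front R',(472,343),73),('tab rear',(437,562),73)): print(n,loc(uv,z))
E
```

```text
slot +x end R [22.02, -11.66]
slot R [14.03, -12.34]
slot R [-2.95, -10.97]
blk +x L [39.58, 15.52]
blk +x R [39.02, -27.14]
keyarm L [29.24, 4.89]
keyarm R [29.15, -4.79]
tab front L [20.49, 4.8]
tab front R [20.38, -3.62]
tab rear [-11.86, 0.55]
```

```bash
P="python3 -m pendant"
$P '[[0,-2,0,0,0],[0,-2,0,0,0],[0,-1.4,0,0,0],[0,0,0,0,0],[0,0,0,0,0]]' >/dev/null; python3 s.py
$P '[[0,0,0,0,0],[0,0,0,0,0],[0,0,0,0,0],[0,0,0,0,0],[0,0,0,0,0]]' >/dev/null; python3 s.py
```

```text
t36.22 pos [ 453.9 -403.9   58.2] z [-0.0774 -0.0246 -0.9967] yaw 3.0639 F [ 0.65 -0.9  -1.16] T [ 0.059 -0.028  0.016] op 8.8 q [-0.816  0.204  1.754 -0.078  1.22   0.862]
t36.63 pos [ 454.1 -404.1   58.8] z [-0.0767 -0.0252 -0.9967] yaw 3.0637 F [-1.03  0.64 -1.11] T [-0.019 -0.017  0.031] op 8.3 q [-0.816  0.203  1.753 -0.078  1.22   0.862]
```

```bash
P="python3 -m pendant"
$P '[[-0.7,1,-1,0,0],[-0.6,1,-1,0,0],[-0.4,0.8,-1,0,0],[0,0,0,0,0],[0,0,0,0,0]]' >/dev/null; python3 s.py
$P '[[0,0,0,0,0],[0,0,0,0,0],[0,0,-1,0,0],[0,0,-1,0,0],[0,0,-1,0,0]]' >/dev/null; python3 s.py
```

```text
t37.05 pos [ 452.  -400.6   55.1] z [-0.0773 -0.0246 -0.9967] yaw 3.0640 F [-0.24 -0.1  -0.64] T [ 0.059 -0.027  0.003] op 8.5 q [-0.814  0.2    1.764 -0.078  1.214  0.864]
t37.47 pos [ 452.2 -400.7   52.1] z [-0.0769 -0.025  -0.9967] yaw 3.0639 F [-0.56 -0.23 -1.5 ] T [ 0.062 -0.03  -0.07 ] op 8.9 q [-0.814  0.204  1.765 -0.078  1.208  0.864]
```

```bash
P="python3 -m pendant"
$P '[[0,-0.3,-1.5,0,0],[0,0,-1.5,0,0],[0,0,-1.5,0,0],[0,0,-1.5,0,0],[0,0,0,0,0]]' >/dev/null; python3 s.py
$P '[[0,0,-1.5,0,0],[0,0,-1.5,0,0],[0,0,-1.5,0,0],[0,0,0,0,0],[0,0,0,0,0]]' >/dev/null; python3 s.py
```

```text
t37.88 pos [ 452. -401.   45.] z [-0.0774 -0.0245 -0.9967] yaw 3.0639 F [-0.53  0.77 -0.97] T [-0.028 -0.076  0.043] op 8.6 q [-0.815  0.214  1.767 -0.079  1.197  0.865]
t38.30 pos [ 451.9 -400.9   39.8] z [-0.0776 -0.0243 -0.9967] yaw 3.0639 F [-0.3  -0.58 -1.81] T [-0.002 -0.049 -0.039] op 8.6 q [-0.815  0.221  1.769 -0.079  1.188  0.866]
```

In the slot with no contact force. Seating, releasing and rising.

```bash
P="python3 -m pendant"
$P '[[0,0,-1,0,0],[0,0,-1,0,0],[0,0,-1,0,0],[0,0,-0.5,0,0],[0,0,0,0,0]]' >/dev/null; python3 s.py
$P '[[0,0,0,0,30],[0,0,0,0,30],[0,0,0,0,30],[0,0,0,0,30],[0,0,0,0,30]]' >/dev/null; python3 s.py
$P '[[0,0,4,0,30],[0,0,8,0,30],[0,0,10,0,30],[0,0,12,0,30],[0,0,12,0,30]]' >/dev/null; python3 s.py
$P '[[0,0,12,0,30],[0,0,12,0,30],[0,0,12,0,30],[0,0,8,0,30],[0,0,0,0,30]]' >/dev/null; python3 s.py
python3 - <<'E'
from h import *
c=shot('wrist','w12');shot('scene','s12');shot('side','d12')
ex=np.array([np.cos(-.08),np.sin(-.08),0]); o=np.array([454,-400.6,0])
print(proj(c,[o+ex*86+[0,0,38],o+ex*17+[0,0,56],o-ex*17+[0,0,56]]).round(1))
g=c['pixels'].astype(int).sum(2)
m=(g<210)&(np.indices(g.shape)[0]<235); n,l,st,ce=cv2.connectedComponentsWithStats(m.astype('uint8'))
for i in range(1,n):
    if st[i,4]>100: print(st[i],ce[i].round(1))
E
```

```text
t38.72 pos [ 452.3 -401.3   37.7] z [-0.0773 -0.0249 -0.9967] yaw 3.0640 F [ 0.1  -0.34 -1.5 ] T [ 0.049 -0.026 -0.029] op 8.8 q [-0.815  0.225  1.769 -0.079  1.184  0.866]
t39.13 pos [ 453. -402.   38.] z [-0.0754 -0.0268 -0.9968] yaw 3.0639 F [-0.75 -0.02  0.24] T [ 0.049 -0.002  0.07 ] op 25.5 q [-0.815  0.225  1.768 -0.079  1.182  0.866]
t39.55 pos [ 451.5 -400.5   84.9] z [-0.0791 -0.0229 -0.9966] yaw 3.0639 F [ 0.26 -0.08  0.17] T [ 0.041 -0.086  0.029] op 25.7 q [-0.815  0.164  1.75  -0.077  1.266  0.859]
t39.97 pos [ 453.9 -403.   141.3] z [-0.0713 -0.0312 -0.997 ] yaw 3.0638 F [ 0.82 -0.13  0.22] T [ 0.005 -0.013 -0.031] op 25.7 q [-0.815  0.103  1.715 -0.075  1.35   0.853]
[[251.6  73.7]
 [252.3 161.4]
 [252.5 198.5]]
[ 389    0  123   97 1635] [418.1  50.3]
[ 408    0  104   89 2412] [478.3  51.4]
[  0  80  14  20 190] [ 6.4 90.5]
[ 382  119  106  116 6466] [431.2 167.4]
[   0  145   45   57 1079] [ 25.7 169.2]
[247 155  12  32 131] [250.3 165.1]
[ 406  174  106   61 2614] [460.7 214.3]
```

```bash
python3 - <<'E'
from h import *
a=load('scene0')['pixels'].astype(int).sum(2); b=load('s12')['pixels'].astype(int).sum(2)
for n,(r0,r1,c0,c1) in dict(key=(255,298,298,345),disc=(225,245,210,232),guard=(212,238,312,334),mugpot=(115,180,170,225),hexes=(165,180,232,260)).items():
    d=np.abs(a-b)[r0:r1,c0:c1]; print(n,'mean %.1f p95 %.0f max %d'%(d.mean(),np.percentile(d,95),d.max()))
def mask(g): 
    m=(g[255:298,298:345]<235).astype('uint8'); M=cv2.moments(m,True); ys,xs=np.nonzero(m); return M['m00'],M['m10']/M['m00']+298,M['m01']/M['m00']+255,xs.max()+298,ys.min()+255
print(mask(a),mask(b))
g=load('w12')['pixels'].astype(int).sum(2); print(g[66:82,251].tolist(), g[90,238:266].tolist())
E
```

```text
key mean 8.4 p95 34 max 148
disc mean 80.7 p95 199 max 215
guard mean 390.8 p95 589 max 616
mugpot mean 26.6 p95 136 max 433
hexes mean 3.8 p95 11 max 22
(129.0, 313.0387596899225, 279.4573643410853, np.int64(338), np.int64(262)) (131.0, 313.76335877862596, 279.0916030534351, np.int64(338), np.int64(261))
[561, 560, 561, 561, 558, 534, 458, 338, 262, 247, 246, 249, 245, 247, 243, 245] [485, 550, 582, 591, 591, 591, 588, 564, 487, 356, 261, 246, 244, 245, 243, 245, 246, 247, 244, 270, 369, 471, 509, 512, 519, 531, 542, 542]
```

Back in its rest, the key matches the first scene picture to 0.7 px, and its arm end in the wrist view is within about 1 mm of prediction. Handing in.

```bash
python3 -c "
from h import *
print(robot.hand_in())"; python3 s.py
```

```text
the job is handed in; nothing more can be done
None
the job is handed in; nothing more can be done
```

I set the key in the barrel slot, ran the lock ring clockwise onto its washer, put the key back in its rest and handed the job in at about 40 s. No verdict was reported.

**Tightening:**
- The moment jumped from about 0.3 to 0.5–0.6 N m when the ring met the washer, and I stopped at about 0.75.
- The last readings, corrected for the sensor's height and the hand's tilt, ran from 0.79 down to 0.69 as the push settled.
- A cross-check by force times arm gave about 0.80 N m. Both agree with the 0.6–0.9 target to within about 0.1.

**Last checks:**
- **Key:** its position in the scene picture matches the start to 0.7 px (about 2 mm). Its arm end in the wrist view is within about 1 mm of prediction, and the arm touched nothing when I handed in.
- **Barrel:** the wrist picture before drawing the key showed the arm against the post, and the key came out without noticeable force. I did not measure the barrel angle again afterwards.
- **Bystanders:** I did not go near any of them. The before-and-after picture difference was clean only for the hex keys. It was large at the disc, guard, mug and pot, probably because the arm and its shadow had moved, so that check is inconclusive.

**Other disagreements:**
- One reading of the blade's bottom edge before insertion was about 3 mm off the other key edges. The insertion then met no resistance.
- Pushing on the pin tilted the hand by 0.14 rad. I took most of it out by pressing the fingertips on the fixed rest block before taking the key.

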